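# Build up the ring pack on the microphone mount

### The arm

A 6-joint arm with a two-finger parallel gripper is mounted at the origin on the work surface. World frame = base frame: x ahead of the robot, y to its left, z up, the work surface at z = 0. Lengths are in mm, angles in rad, forces in N, time in s.
With the tool pointing down it reaches from about 275 to 725 mm from the base axis. Payload 15.9 kg.
Tool frame: the origin (TCP) lies at the very end of the fingers, on their centre line; the grasp point (between the pads) lies 19 mm behind it (r.grip_point_offset is the distance from the TCP to the grasp point, in mm); z points along the fingers, y is the direction in which the jaws open and shut (so a half turn about z gives the same grasp; the last joint's range is limited). The gripper opens to 85 mm and grips with 20 to 120 N. Pads are 22 mm wide; open, the fingers measure 114 mm over their backs; the gripper's body (76 mm by 85 mm) begins 54 mm behind the grasp point. The pads swing forward as they close: fully open they stand 13 mm farther back than shut.
Start: joints at [-1.106, 0.213, -0.034, 1.323, 0, 1.571], TCP at [224.114, -446.943, 231.306] pointing down, gripper open.
Joint ranges: [-2.98, 2.98], [-0.74, 1.72], [-1.14, 1.35], [-2.1, 2.04], [-1.57, 1.44], [-3.14, 3.14]. Speed limits (rad/s): [1.89, 1.89, 2.39, 2.57, 3.14, 3.14].

### API

Orientations are given as a unit quaternion [w, x, y, z].
In Python, from rig import r gives the robot as it stands.
- The arm moves only by the tool servo_tool, never from a script. Its argument "motion" is a list of rows, each an object of numbers: "grip": the opening, from -1 (shut) to 1 (fully open); "dx", "dy", "dz": the shift along the world's x, y, z in cm; "wx", "wy", "wz": the turn, a rotation vector about the world's x, y, z in degrees. A call has 1 to 8 rows; each row shifts and turns the pose as measured when the row begins; what a row does not reach is not made up. A row lasts 1/12 s, in which the tool goes at most 41.7 mm and 7.16 degrees, less where a joint would pass 70% of its speed; a pose out of reach is approached as far as the arm can. A call with a gripper value outside its range is refused whole. The fingers move at their own pace and stop on an object; "newtons" is the grip in N (left out, the last holds). Time passes only in rows, so rows that do not move let the fingers close. It gives the time, the measured TCP pose, the force and the opening at its end, in the units of the state.
- r.read_state(): the state, without advancing time (a new reading comes with each control period).
- r.capture(name): name is "scene" or "top"; returns the picture (420x560x3 uint8, red, green, blue); there is no depth.
- r.camera_model(name): a dict with "mtx" (3x3 intrinsics, pixels), "R" (3x3) and "t" (3): a world point X has camera coordinates R X + t. Camera axes: x right, y down, z forward; pixel columns grow to the right and rows downward; lengths in mm; the calibration is good to about 2 mm. A picture is of the moment at which its call begins. camera_model takes no time and is no camera call.
- r.hand_in(): hands the job in, once; it reports no verdict.
The state is a dict: "time": time; "joint_pos": joint angles; "qd": joint speeds; "joint_efforts": joint torques, N m; "eef_pos": TCP position; "tcp_rot": TCP orientation; "ft_force": force on the tool from outside, world axes, zero at the start; "ft_torque": the same for the moment, N m; "width": opening from 0.0 (shut) to 1.0 (fully open).
Only numpy, scipy, OpenCV 4.12 (cv2) and the standard library are available. Lean on these libraries where they do the work, as an engineer would, in place of code of your own. Each camera call takes 0.05 s, during which the arm holds its last target.

### The job

Get the desk microphone's mount ready: thread the three brown insulating rings one after another onto its upright spigot, the largest first, then the middle one, then the smallest on top, and push each one past the spring catch until it lies flat and fully home. The spigot has sagged off-centre in its soft rubber, so feel for it gently and never force a ring, and leave the other things on the desk where they are.

Things in the scene. Friction and masses are not known exactly. Their poses are not given: they have to be found in the camera images.
- mount: Shock mount of the microphone, screwed to the flat grey desk (desk top: world z = 0). Origin: centre of the underside of its round aluminium flange (104 mm across, 5 mm thick); z up, yaw of no use. On the flange lies black rubber (92 mm across) that carries the floating steel seat disc and spigot. A push of 40 N on any of it, down or sideways, tears the rubber.
- mount_seat (a point): Point on the flange's axis, 12 mm above the mount's origin, level with the flat top of the steel seat disc (64 mm across). Disc and spigot stand together 6 to 9 mm off the flange axis, in a direction that is not measured. They stay put, but slide level (no tilt, no sinking; at most 9.5 mm along mount x and y) under a side push of some 5 to 9 N.
- mount_top (a point): Point on the flange's axis (NOT the spigot's, which is 6 to 9 mm off, any way), 67 mm above the mount's origin, level with the flat top of the steel spigot: 20 mm diameter, tapering to 16 mm over its top 4 mm.
- mount_catch (a point): Point on the flange's axis, 57 mm above the mount's origin, level with the spring catch: two brass balls, 8 mm, that stick out 2 mm from opposite sides of the spigot. A ring needs a push of about 4 to 12 N to get over the balls and keeps dragging by several newtons while its bore rubs over them: it does not fall home by itself.
- ring_large_c (a point): Largest brown phenolic ring, lying flat: outside diameter 60 mm, thickness 16 mm, bore 22 mm, about 55 g. Point: its centre, half-way up; z is the axis of the bore. Fully home its centre is 20 mm above the mount's origin.
- ring_mid_c (a point): Middle brown phenolic ring, lying flat: outside diameter 50 mm, thickness 13 mm, bore 22 mm, about 32 g. Point: its centre, half-way up. Fully home on the large ring its centre is 34.5 mm above the mount's origin.
- ring_small_c (a point): Smallest brown phenolic ring, lying flat: outside diameter 40 mm, thickness 10 mm, bore 22 mm, about 18 g. Point: its centre, half-way up. Fully home on the middle ring its centre is 46 mm above the mount's origin.
- holder0: Bystander: cream plastic flight strip holder, 205 x 30 x 12 mm, long along its x. Origin: centre of its underside.
- holder1: Bystander: a second strip holder, the same.
- holder2: Bystander: a third strip holder, the same.
- microphone: Bystander: black bakelite desk microphone standing on its bell foot (96 mm across), 180 mm tall. Origin: centre of its underside.
- stapler: Bystander: chrome stapler, 150 x 40 x 57 mm, long along its x. Origin: centre of its underside.
- ashtray: Bystander: squat green glass ashtray, 114 mm across, 34 mm tall. Origin: centre of its underside.
Things that resemble listed ones, but are neither listed nor needed, are in the scene too. Leave any blue or green look-alike of the part that bears ring_large_c alone.

How it is judged (in metres and radians):
On the way, in this order (a step that is already met when the one before it is completed fails the run):
1. the large ring is threaded and fully home on the seat disc, the others not yet on (z of ring_large_c in the frame of mount between 0.0175 and 0.0225 m and horizontal distance between ring_large_c and mount below 0.014 m and angle between ring_large_c's own z axis and vertical below 0.09 rad and not (z of ring_mid_c in the frame of mount between 0.032 and 0.037 m and horizontal distance between ring_mid_c and mount below 0.014 m and angle between ring_mid_c's own z axis and vertical below 0.09 rad) and not (z of ring_small_c in the frame of mount between 0.0435 and 0.0485 m and horizontal distance between ring_small_c and mount below 0.014 m and angle between ring_small_c's own z axis and vertical below 0.09 rad)), for 0.2 s.
2. the middle ring is fully home on the large ring (z of ring_large_c in the frame of mount between 0.0175 and 0.0225 m and horizontal distance between each of ring_large_c, ring_mid_c and mount below 0.014 m and angle between each of ring_large_c, ring_mid_c's own z axis and vertical below 0.09 rad and z of ring_mid_c in the frame of mount between 0.032 and 0.037 m), for 0.2 s.
3. the small ring is fully home on the middle ring (all of step 2 and z of ring_small_c in the frame of mount between 0.0435 and 0.0485 m and horizontal distance between ring_small_c and mount below 0.014 m and angle between ring_small_c's own z axis and vertical below 0.09 rad), for 0.2 s.
At the end, for the whole second after the job is handed in: All three rings are on the spigot and at rest, flat (within 5 degrees): large at the bottom, middle on it, small on top, each with its centre within 2.5 mm of its fully-home height (20, 34.5 and 46 mm above the mount's origin) and within 14 mm of the mount's axis (all of step 3 and linear speed of each of ring_large, ring_mid, ring_small below 0.02 m/s); the robot touches nothing.
It fails at once if a push of 40 N or more on the mount, by a ring or by the fingers (contact force between anything else and mount above 40 N).
It fails at once if a bystander is shifted by more than 20 mm or tipped (distance of any of holder0, holder1, holder2, microphone, stapler, ashtray from where it was at the start of the episode above 0.02 m or angle between any of holder0, holder1, holder2, microphone, stapler, ashtray's own z axis and vertical above 0.3 rad).
It also fails if it takes over 72 s, if anything falls off the work surface, if the arm or the gripper's body presses on something with over 40 N, if the wrist force passes 120 N, or if a joint passes its speed limit or range.

## Working session

There is one attempt and no reset: what is moved stays moved. The work goes in short steps, Python scripts to look and compute and a tool call to move; the robot and the scene stay as the last step left them, time stands still between calls to the robot, and variables do not carry over. Pictures are saved under pics/ and viewed, and the job is handed in when it is done.

Besides the shell and the picture viewer there is one more tool, called after "Request:" as name(argument=value, ...) on one line, values as JSON. servo_tool: Moves the arm, as the interface text tells. Its arguments: {"type":"object","properties":{"motion":{"type":"array"},"newtons":{"type":"number"}},"required":["motion"]}

```bash
ls && mkdir -p pics && python3 - <<'E'
from rig import r
import cv2
for n in ("scene","top"):
    im=r.capture(n); cv2.imwrite(f"pics/{n}0.png",im[:,:,::-1])
    m=r.camera_model(n); print(n,m)
print(r.read_state())
E
```

```text
pics
scene {'mtx': array([[460.83981272,   0.        , 281.8548498 ],
       [  0.        , 460.83981272, 210.80826004],
       [  0.        ,   0.        ,   1.        ]]), 'R': array([[ 0.47191596,  0.88160854,  0.00785569],
       [ 0.49170139, -0.25578594, -0.83234806],
       [-0.73179578,  0.39666099, -0.55419761]]), 't': array([-245.40912599, -187.8038407 , 1805.38459067])}
top {'mtx': array([[422.08338307,   0.        , 278.36925344],
       [  0.        , 422.08338307, 211.84823814],
       [  0.        ,   0.        ,   1.        ]]), 'R': array([[-2.05544472e-03, -9.99905782e-01,  1.35721050e-02],
       [-9.83691222e-01, -4.19262672e-04, -1.79864959e-01],
       [ 1.79853702e-01, -1.37204630e-02, -9.83597679e-01]]), 't': array([ -20.78270411,  543.85250635, 1092.80953287])}
{'time': 0.1, 'joint_pos': array([-1.10601755e+00,  2.13305666e-01, -3.49904948e-02,  1.32348337e+00,
       -4.75149543e-06,  1.57081977e+00]), 'qd': array([-0.00067638, -0.00054042,  0.00026841, -0.00091072,  0.0009392 ,
        0.00036502]), 'joint_efforts': array([ 2.61085697e-04, -6.87241673e+01,  4.87809169e+01,  1.20652327e-02,
       -3.23158673e-06,  2.75077838e-05]), 'eef_pos': array([ 223.97678145, -446.69299096,  230.86860457]), 'tcp_rot': array([-4.77839153e-04,  9.73121471e-01,  2.30291904e-01, -1.15535176e-04]), 'ft_force': array([-0.74584263,  0.49341491,  0.70988971]), 'ft_torque': array([-0.01740897, -0.04775965, -0.03677778]), 'width': 0.9968138410592907}
```

View pics/scene0.png

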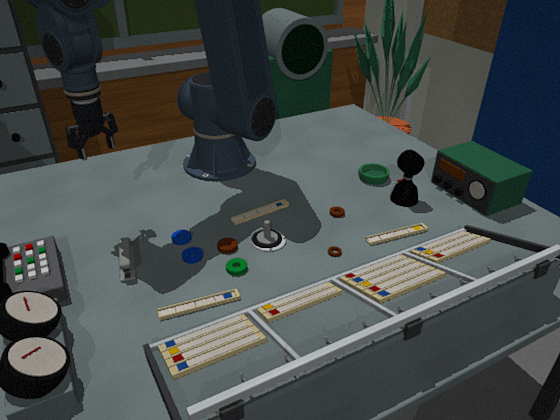

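View pics/top0.png

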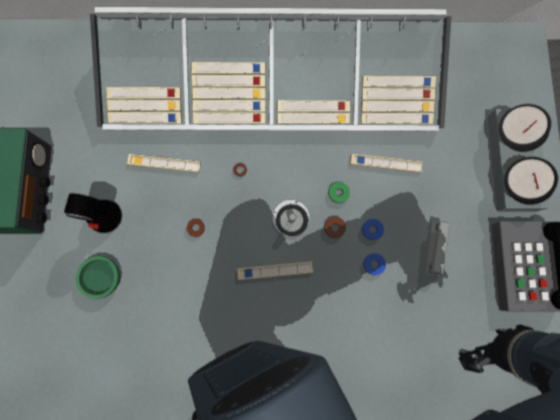

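The scene is clear. In the top picture the large ring is near (335,227), the middle one near (196,228), the small one near (240,170) and the mount near (291,218). I'll enlarge these areas.

```bash
cat > h.py <<'E'
import numpy as np, cv2
from rig import r
def ray(cam,u,v,z):
    m=r.camera_model(cam); K,R,t=m["mtx"],m["R"],m["t"]
    d=R.T@np.linalg.inv(K)@np.array([u,v,1.]); c=-R.T@t
    return c+d*(z-c[2])/d[2]
def proj(cam,X):
    m=r.camera_model(cam); p=m["mtx"]@(m["R"]@np.asarray(X,float)+m["t"]); return p[:2]/p[2]
def crop(im,x0,y0,w,h,s,name):
    c=cv2.resize(im[y0:y0+h,x0:x0+w],None,fx=s,fy=s,interpolation=cv2.INTER_CUBIC)
    cv2.imwrite(f"pics/{name}.png",c if c.ndim==2 else c)
def brown(im,box):
    x0,y0,w,h=box
    hsv=cv2.cvtColor(im,cv2.COLOR_RGB2HSV)[y0:y0+h,x0:x0+w]
    m=(((hsv[...,0]<14)|(hsv[...,0]>172))&(hsv[...,1]>90)).astype(np.uint8)
    return m
E
python3 - <<'E'
from h import *
im=cv2.imread("pics/top0.png"); sc=cv2.imread("pics/scene0.png")
crop(im,260,185,100,75,8,"t_mount"); crop(im,180,150,100,75+20,6,"t_rings"); crop(sc,210,200,140,65,5.7,"s_mount")
for n,box,z in(("L",(318,208,36,36),16),("M",(180,212,32,32),13),("S",(226,156,28,28),10)):
    m=brown(im[:,:,::-1].copy(),box)
    cs,_=cv2.findContours(m,cv2.RETR_EXTERNAL,cv2.CHAIN_APPROX_NONE); c=max(cs,key=cv2.contourArea)
    e=cv2.fitEllipse(c); u,v=e[0][0]+box[0],e[0][1]+box[1]
    print(n,m.sum(),u,v,e[1],ray("top",u,v,z/2),ray("top",u,v,z))
E
```

```text
L 266 334.58871841430664 226.62979316711426 (19.18187141418457, 19.502281188964844) [ 509.50779712 -178.77940299    8.        ] [ 508.33275624 -177.58989253   16.        ]
M 173 195.08673763275146 227.36668300628662 (15.90317440032959, 16.308807373046875) [507.68035964 210.09328965   6.5       ] [506.73704961 208.89161395  13.        ]
S 70 239.54877185821533 169.21328353881836 (11.411443710327148, 11.845599174499512) [675.98645818  89.03093786   5.        ] [674.54127051  88.62601121  10.        ]
```

View pics/t_mount.png

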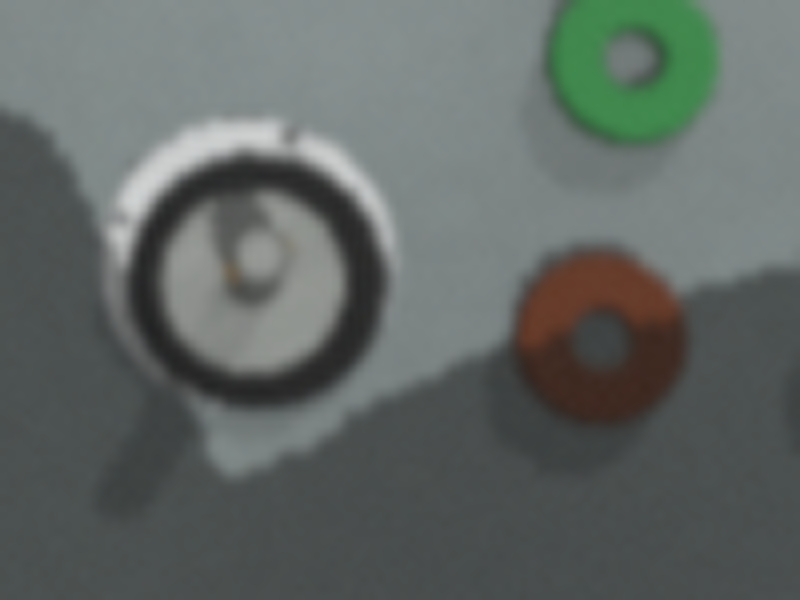

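View pics/t_rings.png

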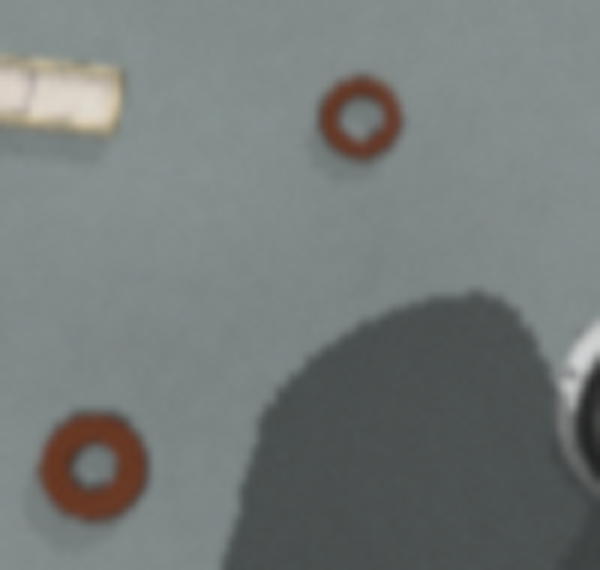

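View pics/s_mount.png

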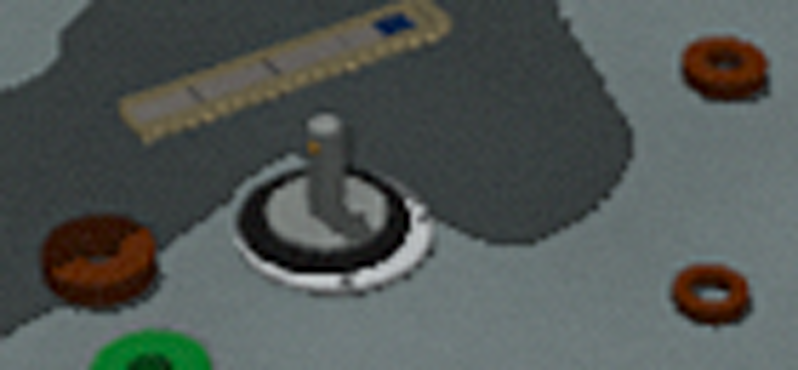

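```bash
python3 - <<'E'
from h import *
from scipy.optimize import least_squares
im=cv2.imread("pics/top0.png"); sc=cv2.imread("pics/scene0.png")
f=lambda x0,y0,s,a,b:(x0+(a+.5)/s-.5,y0+(b+.5)/s-.5)
st=f(260,185,8,260,252); ss=f(210,200,5.7,325,124)
print("spig top",st,ray("top",*st,67)," scene",ss,ray("scene",*ss,67))
d=f(260,185,8,254,280); print("disc top",ray("top",*d,12))
d=f(210,200,5.7,326,214); print("disc scene",ray("scene",*d,12))
d=f(260,185,8,250,266); print("flange top",ray("top",*d,5))
d=f(210,200,5.7,336,231); print("flange scene",ray("scene",*d,5))
X=least_squares(lambda X:np.r_[proj("top",X)-st,proj("scene",X)-ss],[550,-50,67]).x;print("tri",X)
rs=cv2.imread("pics/scene0.png")[:,:,::-1].copy()
for n,c in(("L",(100,250)),("M",(724,66)),("S",(711,292))):
    p=f(210,200,5.7,*c);h={"L":16,"M":13,"S":10}[n]
    print(n,"scene",p,ray("scene",*p,h/2))
crop(im,265,190,55,55,14,"t_m2")
crop(sc,245,210,50,45,14,"s_m2")
E
```

```text
spig top (292.0625, 216.0625) [529.24562301 -57.39522485  67.        ]  scene (266.60526315789474, 221.3421052631579) [529.14524593 -56.47337403  67.        ]
disc top [528.83299556 -57.80244487  12.        ]
disc scene [532.85563013 -58.38479446  12.        ]
flange top [534.95844833 -56.75080287   5.        ]
flange scene [540.25133015 -56.27505      5.        ]
tri [529.34774858 -57.05949994  67.28819668]
L scene (227.1315789473684, 243.44736842105263) [ 501.55920228 -174.02623719    8.        ]
M scene (336.60526315789474, 211.16666666666666) [505.60078478 211.94123965   6.5       ]
S scene (334.32456140350877, 250.81578947368422) [674.98135647  90.66418033   5.        ]
```

View pics/t_m2.png

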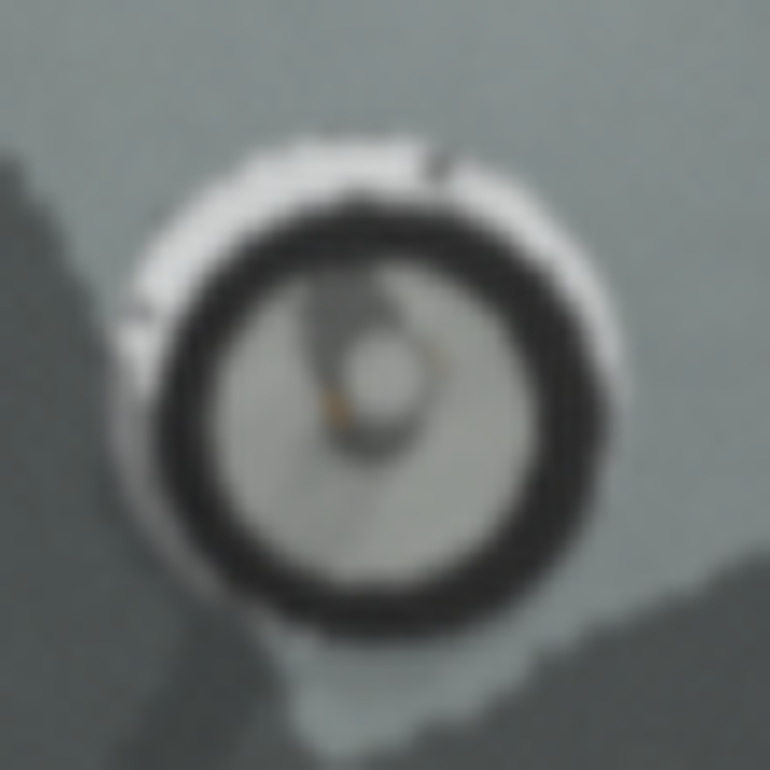

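View pics/s_m2.png

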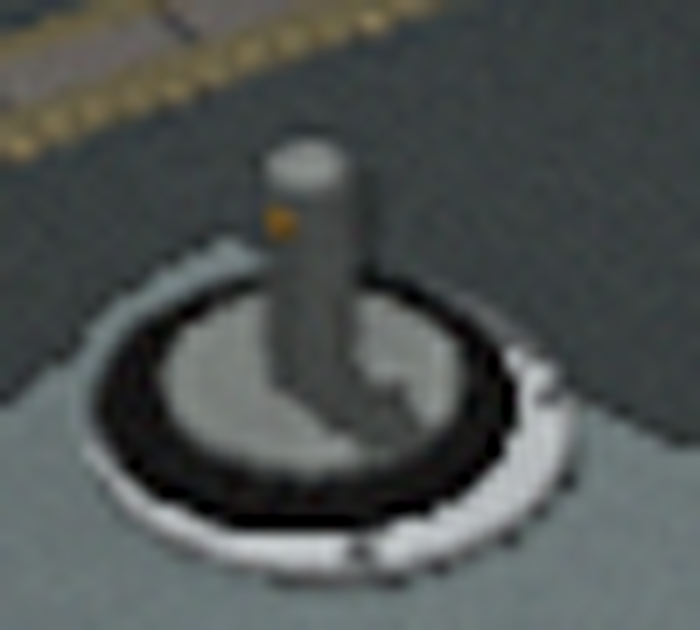

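The spigot top is at about (529,-57), from the top picture at (292,216) and the scene picture at (266.5,221). The flange centre is at about (537,-56), so the spigot is off by roughly 8 mm towards -x. The large ring is at (509.5,-179). I'm moving above the large ring.

Request:
servo_tool(motion=[{"dx": 2.9, "dy": 2.7, "dz": -1, "grip": 1}, {"dx": 2.9, "dy": 2.7, "dz": -1}, {"dx": 2.9, "dy": 2.7, "dz": -1}, {"dx": 2.9, "dy": 2.7, "dz": -1}, {"dx": 2.9, "dy": 2.7, "dz": -1}, {"dx": 2.9, "dy": 2.7, "dz": -1}, {"dx": 2.9, "dy": 2.7, "dz": -1}, {"dx": 2.9, "dy": 2.7, "dz": -1}], newtons=50)

```text
validation failed for argument at $.mo...
```

Request:
servo_tool(motion=[{"dx": 2.9, "dy": 2.7, "dz": -1, "wx": 0, "wy": 0, "wz": 0, "grip": 1}], newtons=50)

```text
time: 0.18
eef_pos: [250.7, -422.8, 221.6]
tcp_rot: [0.001, 0.974, 0.228, -0.001]
ft_force: [1.3, -1.3, -1.4]
width: 1.0
```

Request:
servo_tool(motion=[{"dx": 2.9, "dy": 2.7, "dz": -1, "grip": 1}, {"dx": 2.9, "dy": 2.7, "dz": -1, "grip": 1}, {"dx": 2.9, "dy": 2.7, "dz": -1, "grip": 1}, {"dx": 2.9, "dy": 2.7, "dz": -1, "grip": 1}, {"dx": 2.9, "dy": 2.7, "dz": -1, "grip": 1}, {"dx": 2.9, "dy": 2.7, "dz": -1, "grip": 1}, {"dx": 2.9, "dy": 2.7, "dz": -1, "grip": 1}, {"dx": 2.9, "dy": 2.7, "dz": -1, "grip": 1}])

```text
validation failed for argument at $.mo...
```

Request:
servo_tool(motion=[{"dx": 2.9, "dy": 2.7, "dz": -1, "wx": 0, "wy": 0, "wz": 0, "grip": 1}, {"dx": 2.9, "dy": 2.7, "dz": -1, "wx": 0, "wy": 0, "wz": 0, "grip": 1}, {"dx": 2.9, "dy": 2.7, "dz": -1, "wx": 0, "wy": 0, "wz": 0, "grip": 1}, {"dx": 2.9, "dy": 2.7, "dz": -1, "wx": 0, "wy": 0, "wz": 0, "grip": 1}, {"dx": 2.9, "dy": 2.7, "dz": -1, "wx": 0, "wy": 0, "wz": 0, "grip": 1}, {"dx": 2.9, "dy": 2.7, "dz": -1, "wx": 0, "wy": 0, "wz": 0, "grip": 1}, {"dx": 2.9, "dy": 2.7, "dz": -1, "wx": 0, "wy": 0, "wz": 0, "grip": 1}, {"dx": 2.9, "dy": 2.7, "dz": -1, "wx": 0, "wy": 0, "wz": 0, "grip": 1}])

```text
time: 0.85
eef_pos: [484.6, -199.7, 138.2]
tcp_rot: [0.0, 0.975, 0.224, -0.001]
ft_force: [0.2, -1.6, 0.1]
width: 0.999
```

Request:
servo_tool(motion=[{"dx": 2.4, "dy": 2.1, "dz": 0, "wx": 0, "wy": 0, "wz": 0, "grip": 1}, {"dx": 0, "dy": 0, "dz": -2.5, "wx": 0, "wy": 0, "wz": 0, "grip": 1}, {"dx": 0, "dy": 0, "dz": -3, "wx": 0, "wy": 0, "wz": 0, "grip": 1}, {"dx": 0, "dy": 0, "dz": -3, "wx": 0, "wy": 0, "wz": 0, "grip": 1}, {"dx": 0, "dy": 0, "dz": -1, "wx": 0, "wy": 0, "wz": 0, "grip": 1}, {"dx": 0, "dy": 0, "dz": 0, "wx": 0, "wy": 0, "wz": 0, "grip": 1}])

```text
time: 1.35
eef_pos: [513.9, -168.9, 35.9]
tcp_rot: [-0.001, 0.973, 0.229, -0.002]
ft_force: [-0.2, 0.6, 0.4]
width: 1.0
```

Request:
servo_tool(motion=[{"dx": -0.4, "dy": -0.9, "dz": 0, "wx": 0, "wy": 0, "wz": 0, "grip": 1}, {"dx": 0, "dy": 0, "dz": 0, "wx": 0, "wy": 0, "wz": 0, "grip": 1}])

```text
time: 1.52
eef_pos: [509.0, -178.0, 35.6]
tcp_rot: [-0.001, 0.973, 0.23, -0.003]
ft_force: [0.7, 0.2, -1.1]
width: 1.0
```

```bash
python3 - <<'E'
from h import *
s=r.read_state();print(s["eef_pos"],s["joint_pos"])
im=r.capture("top")[:,:,::-1];sc=r.capture("scene")[:,:,::-1]
crop(im,270,160,140,105,5.7,"t1");crop(sc,150,160,140,105,5.7,"s1")
print(r.read_state()["eef_pos"])
E
```

```text
[ 508.95423555 -177.98690049   35.61313293] [-3.36102556e-01  4.14028817e-01 -2.71582654e-01  8.90839368e-01
 -5.37793129e-04  2.34210971e+00]
[ 509.8632718  -177.46308756   36.19692565]
```

View pics/t1.png

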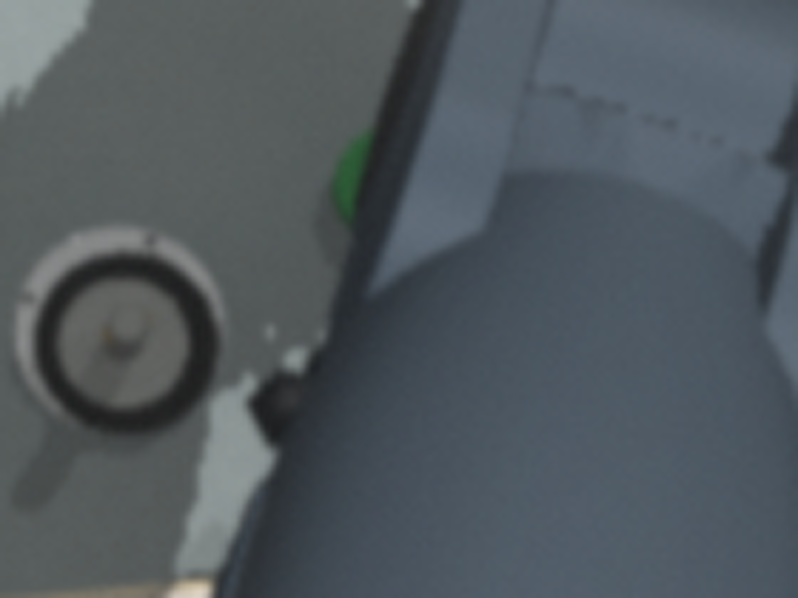

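View pics/s1.png

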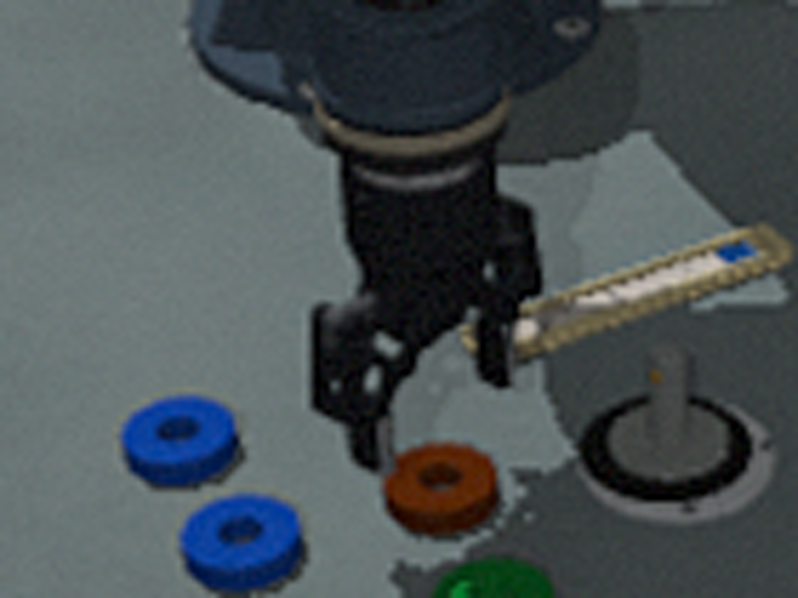

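Request:
servo_tool(motion=[{"dx": 0, "dy": -0.1, "dz": -2, "wx": 0, "wy": 0, "wz": 0, "grip": 1}, {"dx": 0, "dy": 0, "dz": -1, "wx": 0, "wy": 0, "wz": 0, "grip": 1}, {"dx": 0, "dy": 0, "dz": 0, "wx": 0, "wy": 0, "wz": 0, "grip": 1}])

```text
time: 1.87
eef_pos: [512.3, -179.9, 8.7]
tcp_rot: [0.0, 0.973, 0.229, 0.001]
ft_force: [-0.7, -0.2, 0.1]
width: 1.002
```

Request:
servo_tool(motion=[{"dx": -0.2, "dy": 0.1, "dz": -0.6, "wx": 0, "wy": 0, "wz": 0, "grip": 1}, {"dx": 0, "dy": 0, "dz": 0, "wx": 0, "wy": 0, "wz": 0, "grip": 0.6}, {"dx": 0, "dy": 0, "dz": 0, "wx": 0, "wy": 0, "wz": 0, "grip": 0.6}], newtons=20)

```text
time: 2.12
eef_pos: [510.8, -179.0, 3.9]
tcp_rot: [0.001, 0.973, 0.229, 0.002]
ft_force: [0.2, -0.2, 0.6]
width: 0.803
```

```bash
python3 - <<'E'
from h import *
a=[]
for i in range(3):
    s=r.read_state();print(s["eef_pos"],s["width"],s["ft_force"])
E
```

```text
[ 510.82939153 -178.98626885    3.89930229] 0.803231298331612 [ 0.1847008  -0.20756854  0.64518153]
[ 510.82939153 -178.98626885    3.89930229] 0.803231298331612 [ 0.1847008  -0.20756854  0.64518153]
[ 510.82939153 -178.98626885    3.89930229] 0.803231298331612 [ 0.1847008  -0.20756854  0.64518153]
```

Request:
servo_tool(motion=[{"dx": -0.1, "dy": 0, "dz": -0.2, "wx": 0, "wy": 0, "wz": 0, "grip": 0.2}, {"dx": 0, "dy": 0, "dz": 0, "wx": 0, "wy": 0, "wz": 0, "grip": 0.2}, {"dx": 0, "dy": 0, "dz": 0, "wx": 0, "wy": 0, "wz": 0, "grip": 0.2}, {"dx": 0, "dy": 0, "dz": 0, "wx": 0, "wy": 0, "wz": 0, "grip": 0.2}])

```text
time: 2.45
eef_pos: [510.8, -179.2, 3.5]
tcp_rot: [0.002, 0.973, 0.229, 0.003]
ft_force: [-0.2, 0.7, -0.6]
width: 0.679
```

Request:
servo_tool(motion=[{"dx": 0, "dy": 0, "dz": 0, "wx": 0, "wy": 0, "wz": 0, "grip": 0.9}, {"dx": 0, "dy": 0, "dz": 0, "wx": 0, "wy": 0, "wz": 0, "grip": 0.9}, {"dx": 0, "dy": 0, "dz": 0, "wx": 0, "wy": 0, "wz": 7, "grip": 0.9}, {"dx": 0, "dy": 0, "dz": 0, "wx": 0, "wy": 0, "wz": 7, "grip": 0.9}, {"dx": 0, "dy": 0, "dz": 0, "wx": 0, "wy": 0, "wz": 7, "grip": 0.9}, {"dx": 0, "dy": 0, "dz": 0, "wx": 0, "wy": 0, "wz": 7, "grip": 0.9}, {"dx": 0, "dy": 0, "dz": 0, "wx": 0, "wy": 0, "wz": 7, "grip": 0.9}, {"dx": 0, "dy": 0, "dz": 0, "wx": 0, "wy": 0, "wz": 7, "grip": 0.9}])

```text
time: 3.12
eef_pos: [510.9, -179.2, 3.8]
tcp_rot: [0.0, 0.823, 0.569, 0.003]
ft_force: [-0.4, 0.1, 0.2]
width: 0.95
```

Request:
servo_tool(motion=[{"dx": 0, "dy": 0, "dz": 0, "wx": 0, "wy": 0, "wz": 7, "grip": 0.9}, {"dx": 0, "dy": 0, "dz": 0, "wx": 0, "wy": 0, "wz": 7, "grip": 0.9}, {"dx": 0, "dy": 0, "dz": 0, "wx": 0, "wy": 0, "wz": 7, "grip": 0.9}, {"dx": 0, "dy": 0, "dz": 0, "wx": 0, "wy": 0, "wz": 7, "grip": 0.9}, {"dx": 0, "dy": 0, "dz": 0, "wx": 0, "wy": 0, "wz": 7, "grip": 0.9}, {"dx": 0, "dy": 0, "dz": 0, "wx": 0, "wy": 0, "wz": 0, "grip": 0.9}])

```text
time: 3.62
eef_pos: [510.9, -179.2, 3.8]
tcp_rot: [-0.001, 0.605, 0.796, 0.003]
ft_force: [0.3, 1.1, 0.0]
width: 0.952
```

Request:
servo_tool(motion=[{"dx": 0, "dy": 0, "dz": -0.1, "wx": 0, "wy": 0, "wz": 0, "grip": 0.1}, {"dx": 0, "dy": 0, "dz": 0, "wx": 0, "wy": 0, "wz": 0, "grip": 0.1}, {"dx": 0, "dy": 0, "dz": 0, "wx": 0, "wy": 0, "wz": 0, "grip": 0.1}, {"dx": 0, "dy": 0, "dz": 0, "wx": 0, "wy": 0, "wz": 0, "grip": 0.1}, {"dx": 0, "dy": 0, "dz": 0, "wx": 0, "wy": 0, "wz": 0, "grip": 0.1}], newtons=60)

```text
time: 4.03
eef_pos: [511.1, -179.3, 4.1]
tcp_rot: [-0.0, 0.613, 0.79, 0.003]
ft_force: [-0.3, -0.6, -0.1]
width: 0.67
```

Request:
servo_tool(motion=[{"dx": 0, "dy": 0, "dz": 3, "wx": 0, "wy": 0, "wz": 0, "grip": 0.1}, {"dx": 0, "dy": 0, "dz": 3, "wx": 0, "wy": 0, "wz": 0, "grip": 0.1}, {"dx": 0, "dy": 0, "dz": 3, "wx": 0, "wy": 0, "wz": 0, "grip": 0.1}, {"dx": 0.5, "dy": 3, "dz": 0, "wx": 0, "wy": 0, "wz": 0, "grip": 0.1}, {"dx": 0.5, "dy": 3, "dz": 0, "wx": 0, "wy": 0, "wz": 0, "grip": 0.1}, {"dx": 0.4, "dy": 2.6, "dz": 0, "wx": 0, "wy": 0, "wz": 0, "grip": 0.1}, {"dx": 0.2, "dy": 1.5, "dz": 0, "wx": 0, "wy": 0, "wz": 0, "grip": 0.1}, {"dx": 0, "dy": 0, "dz": 0, "wx": 0, "wy": 0, "wz": 0, "grip": 0.1}])

```text
time: 4.7
eef_pos: [526.2, -74.9, 97.6]
tcp_rot: [-0.001, 0.622, 0.783, 0.004]
ft_force: [0.5, -0.8, -1.5]
width: 0.664
```

Request:
servo_tool(motion=[{"dx": 0.4, "dy": 1.7, "dz": 0, "wx": 0, "wy": 0, "wz": 0, "grip": 0.1}, {"dx": 0, "dy": 0, "dz": 0, "wx": 0, "wy": 0, "wz": 0, "grip": 0.1}, {"dx": 0, "dy": 0, "dz": 0, "wx": 0, "wy": 0, "wz": 0, "grip": 0.1}])

```text
time: 4.95
eef_pos: [530.1, -57.3, 97.3]
tcp_rot: [-0.001, 0.624, 0.781, 0.003]
ft_force: [-0.0, -0.3, -0.4]
width: 0.667
```

```bash
python3 - <<'E'
from h import *
s=r.read_state();print(s["eef_pos"],s["ft_force"])
sc=r.capture("scene")[:,:,::-1]
crop(sc,215,160,100,90,6.5,"s2")
print(r.read_state()["eef_pos"])
E
```

```text
[530.12637283 -57.3365053   97.25622945] [-0.04585841 -0.32804948 -0.39693152]
[530.11699038 -57.38640325  97.24869328]
```

View pics/s2.png

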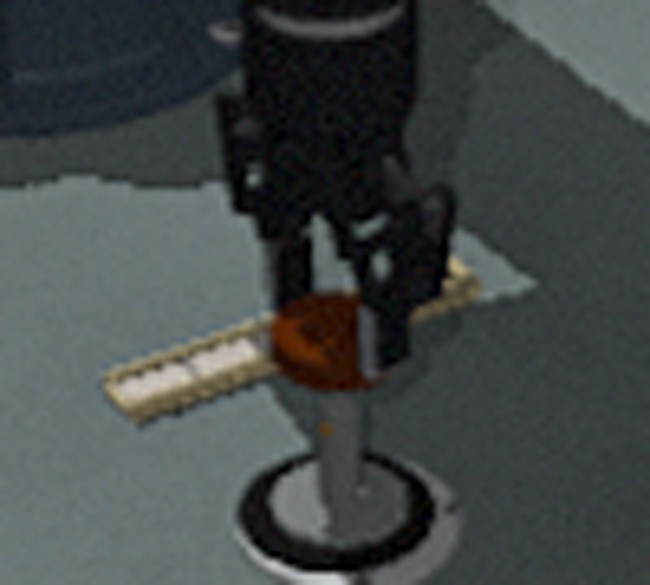

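Request:
servo_tool(motion=[{"dx": 0, "dy": 0, "dz": -1, "wx": 0, "wy": 0, "wz": 0, "grip": 0.1}, {"dx": 0, "dy": 0, "dz": -0.8, "wx": 0, "wy": 0, "wz": 0, "grip": 0.1}, {"dx": 0, "dy": 0, "dz": 0, "wx": 0, "wy": 0, "wz": 0, "grip": 0.1}])

```text
time: 5.25
eef_pos: [529.9, -59.3, 77.4]
tcp_rot: [-0.001, 0.625, 0.78, 0.003]
ft_force: [0.7, -0.5, -1.0]
width: 0.666
```

Request:
servo_tool(motion=[{"dx": 0, "dy": 0.2, "dz": 0, "wx": 0, "wy": 0, "wz": 0, "grip": 0.1}, {"dx": 0, "dy": 0, "dz": -0.2, "wx": 0, "wy": 0, "wz": 0, "grip": 0.1}, {"dx": 0, "dy": 0, "dz": -0.2, "wx": 0, "wy": 0, "wz": 0, "grip": 0.1}])

```text
time: 5.5
eef_pos: [529.1, -58.2, 72.1]
tcp_rot: [-0.001, 0.626, 0.78, 0.003]
ft_force: [-0.3, -0.3, -1.3]
width: 0.664
```

Request:
servo_tool(motion=[{"dx": 0.1, "dy": 0.1, "dz": -0.1, "wx": 0, "wy": 0, "wz": 0, "grip": 0.1}, {"dx": 0, "dy": 0, "dz": -0.15, "wx": 0, "wy": 0, "wz": 0, "grip": 0.1}, {"dx": 0, "dy": 0, "dz": -0.15, "wx": 0, "wy": 0, "wz": 0, "grip": 0.1}])

```text
time: 5.75
eef_pos: [530.3, -57.2, 67.8]
tcp_rot: [-0.001, 0.626, 0.78, 0.003]
ft_force: [-0.7, -0.1, 0.9]
width: 0.664
```

Request:
servo_tool(motion=[{"dx": 0, "dy": 0, "dz": -0.15, "wx": 0, "wy": 0, "wz": 0, "grip": 0.1}, {"dx": 0, "dy": 0, "dz": -0.15, "wx": 0, "wy": 0, "wz": 0, "grip": 0.1}])

```text
time: 5.92
eef_pos: [529.9, -56.9, 64.6]
tcp_rot: [-0.002, 0.626, 0.78, 0.003]
ft_force: [-3.8, 1.4, 1.2]
width: 0.666
```

Request:
servo_tool(motion=[{"dx": -0.1, "dy": 0.05, "dz": -0.1, "wx": 0, "wy": 0, "wz": 0, "grip": 0.1}, {"dx": 0, "dy": 0, "dz": -0.1, "wx": 0, "wy": 0, "wz": 0, "grip": 0.1}])

```text
time: 6.08
eef_pos: [528.8, -56.3, 62.3]
tcp_rot: [-0.002, 0.626, 0.78, 0.003]
ft_force: [-0.6, 0.5, 1.9]
width: 0.67
```

Request:
servo_tool(motion=[{"dx": 0, "dy": 0, "dz": -0.15, "wx": 0, "wy": 0, "wz": 0, "grip": 0.1}, {"dx": 0, "dy": 0, "dz": -0.15, "wx": 0, "wy": 0, "wz": 0, "grip": 0.1}])

```text
time: 6.25
eef_pos: [529.4, -56.3, 59.8]
tcp_rot: [-0.001, 0.626, 0.78, 0.003]
ft_force: [-2.3, 1.3, 6.8]
width: 0.666
```

Request:
servo_tool(motion=[{"dx": -0.05, "dy": 0, "dz": -0.15, "wx": 0, "wy": 0, "wz": 0, "grip": 0.1}, {"dx": 0, "dy": 0, "dz": -0.15, "wx": 0, "wy": 0, "wz": 0, "grip": 0.1}, {"dx": 0, "dy": 0, "dz": -0.2, "wx": 0, "wy": 0, "wz": 0, "grip": 0.1}])

```text
time: 6.5
eef_pos: [529.8, -56.0, 55.7]
tcp_rot: [-0.0, 0.626, 0.78, 0.004]
ft_force: [-4.9, 2.0, 9.2]
width: 0.668
```

Request:
servo_tool(motion=[{"dx": -0.15, "dy": 0.05, "dz": -0.1, "wx": 0, "wy": 0, "wz": 0, "grip": 0.1}, {"dx": 0, "dy": 0, "dz": -0.2, "wx": 0, "wy": 0, "wz": 0, "grip": 0.1}, {"dx": 0, "dy": 0, "dz": -0.2, "wx": 0, "wy": 0, "wz": 0, "grip": 0.1}])

```text
time: 6.75
eef_pos: [529.7, -55.8, 51.6]
tcp_rot: [0.001, 0.626, 0.78, 0.005]
ft_force: [-3.6, 0.3, 8.8]
width: 0.666
```

Request:
servo_tool(motion=[{"dx": -0.1, "dy": 0, "dz": -0.25, "wx": 0, "wy": 0, "wz": 0, "grip": 0.1}, {"dx": -0.05, "dy": 0, "dz": -0.25, "wx": 0, "wy": 0, "wz": 0, "grip": 0.1}, {"dx": -0.05, "dy": 0, "dz": -0.25, "wx": 0, "wy": 0, "wz": 0, "grip": 0.1}, {"dx": 0, "dy": 0, "dz": -0.25, "wx": 0, "wy": 0, "wz": 0, "grip": 0.1}])

```text
time: 7.08
eef_pos: [529.0, -56.0, 42.1]
tcp_rot: [0.003, 0.626, 0.78, 0.006]
ft_force: [0.1, 0.3, 0.1]
width: 0.667
```

Request:
servo_tool(motion=[{"dx": 0, "dy": 0, "dz": -0.5, "wx": 0, "wy": 0, "wz": 0, "grip": 0.1}, {"dx": 0, "dy": 0, "dz": -0.5, "wx": 0, "wy": 0, "wz": 0, "grip": 0.1}, {"dx": 0, "dy": 0, "dz": -0.5, "wx": 0, "wy": 0, "wz": 0, "grip": 0.1}, {"dx": 0, "dy": 0, "dz": -0.2, "wx": 0, "wy": 0, "wz": 0, "grip": 0.1}])

```text
time: 7.42
eef_pos: [528.6, -56.1, 22.8]
tcp_rot: [0.002, 0.626, 0.78, 0.005]
ft_force: [0.4, 0.7, -0.7]
width: 0.665
```

Request:
servo_tool(motion=[{"dx": 0, "dy": 0, "dz": -0.2, "wx": 0, "wy": 0, "wz": 0, "grip": 0.1}, {"dx": 0, "dy": 0, "dz": -0.15, "wx": 0, "wy": 0, "wz": 0, "grip": 0.1}, {"dx": 0, "dy": 0, "dz": -0.1, "wx": 0, "wy": 0, "wz": 0, "grip": 0.1}])

```text
time: 7.67
eef_pos: [528.0, -56.1, 16.9]
tcp_rot: [0.002, 0.626, 0.78, 0.005]
ft_force: [0.4, 0.7, -0.8]
width: 0.665
```

Request:
servo_tool(motion=[{"dx": 0, "dy": 0, "dz": -0.1, "wx": 0, "wy": 0, "wz": 0, "grip": 0.1}, {"dx": 0, "dy": 0, "dz": -0.1, "wx": 0, "wy": 0, "wz": 0, "grip": 0.1}])

```text
time: 7.83
eef_pos: [528.3, -56.0, 15.3]
tcp_rot: [0.002, 0.626, 0.78, 0.005]
ft_force: [-6.7, 3.2, 28.3]
width: 0.666
```

Request:
servo_tool(motion=[{"dx": -0.02, "dy": 0, "dz": 0.05, "wx": 0, "wy": 0, "wz": 0, "grip": 0.1}])

```text
time: 7.92
eef_pos: [528.3, -56.0, 16.2]
tcp_rot: [0.002, 0.626, 0.78, 0.005]
ft_force: [-0.2, 0.9, -0.1]
width: 0.665
```

Request:
servo_tool(motion=[{"dx": 0, "dy": 0, "dz": 0, "wx": 0, "wy": 0, "wz": 0, "grip": 0.7}, {"dx": 0, "dy": 0, "dz": 0, "wx": 0, "wy": 0, "wz": 0, "grip": 0.7}, {"dx": 0, "dy": 0, "dz": 0, "wx": 0, "wy": 0, "wz": 0, "grip": 0.7}, {"dx": 0, "dy": 0, "dz": 2, "wx": 0, "wy": 0, "wz": 0, "grip": 0.7}, {"dx": 0, "dy": 0, "dz": 3, "wx": 0, "wy": 0, "wz": 0, "grip": 0.7}, {"dx": 0, "dy": 0, "dz": 3.5, "wx": 0, "wy": 0, "wz": 0, "grip": 0.7}, {"dx": 0, "dy": 1, "dz": 2, "wx": 0, "wy": 0, "wz": 0, "grip": 0.7}, {"dx": 0, "dy": 3, "dz": 0, "wx": 0, "wy": 0, "wz": 0, "grip": 0.7}])

```text
time: 8.58
eef_pos: [526.4, -18.4, 124.3]
tcp_rot: [0.001, 0.628, 0.778, 0.004]
ft_force: [0.3, 0.3, 0.6]
width: 0.844
```

```bash
python3 - <<'E'
from h import *
s=r.read_state();print(s["eef_pos"],s["ft_force"],s["joint_pos"])
sc=r.capture("scene")[:,:,::-1];im=r.capture("top")[:,:,::-1]
crop(sc,215,180,100,90,6.5,"s3");crop(im,170,150,160,100,5,"t3")
for z in (12,16,20,24): print(z,proj("scene",[529,-56.5,z+8]),proj("top",[529,-56.5,z+8]))
E
```

```text
[526.38909388 -18.40507909 124.27923888] [0.30765017 0.34283783 0.62711295] [-0.03809229  0.30515779 -0.18752238  1.07147088  0.00524334  1.3191651 ]
12 [266.7396644  234.14066929] [290.96836332 219.03531645]
16 [266.72590266 233.06830972] [291.03057494 218.79895021]
20 [266.71209671 231.99250578] [291.09320813 218.56098224]
24 [266.69824635 230.91324084] [291.1562672  218.32139619]
```

View pics/s3.png

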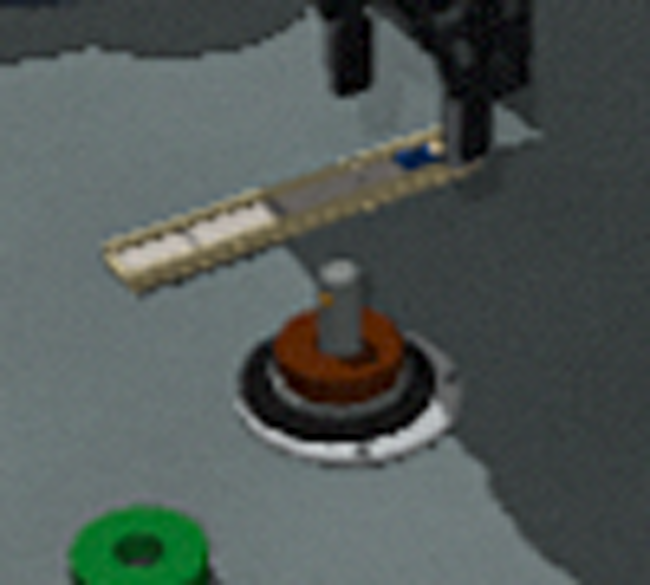

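View pics/t3.png

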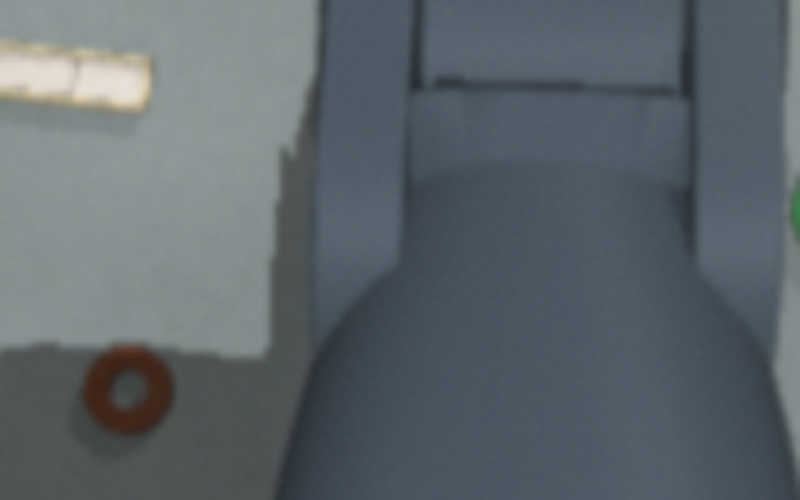

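The large ring lies flat on the seat disc: the scene crop shows it at about (340,350), with an even rim of steel around it. Next is the middle ring.

Request:
servo_tool(motion=[{"dx": -0.3, "dy": 3.6, "dz": -0.5, "wx": 0, "wy": 0, "wz": 0, "grip": 1}, {"dx": -0.3, "dy": 3.7, "dz": -0.5, "wx": 0, "wy": 0, "wz": 0, "grip": 1}, {"dx": -0.3, "dy": 3.7, "dz": -0.5, "wx": 0, "wy": 0, "wz": 0, "grip": 1}, {"dx": -0.3, "dy": 3.7, "dz": -0.5, "wx": 0, "wy": 0, "wz": 0, "grip": 1}, {"dx": -0.3, "dy": 3.7, "dz": -0.5, "wx": 0, "wy": 0, "wz": 0, "grip": 1}, {"dx": -0.2, "dy": 2.8, "dz": 0, "wx": 0, "wy": 0, "wz": 0, "grip": 1}, {"dx": 0, "dy": 0, "dz": -0.5, "wx": 0, "wy": 0, "wz": 0, "grip": 1}])

```text
time: 9.27
eef_pos: [507.3, 204.7, 90.3]
tcp_rot: [0.001, 0.628, 0.779, 0.004]
ft_force: [0.7, 0.5, 0.3]
width: 1.001
```

Request:
servo_tool(motion=[{"dx": 0.1, "dy": 0.5, "dz": -2, "wx": 0, "wy": 0, "wz": 0, "grip": 1}, {"dx": 0, "dy": 0, "dz": -2.5, "wx": 0, "wy": 0, "wz": 0, "grip": 1}, {"dx": 0, "dy": 0, "dz": -2, "wx": 0, "wy": 0, "wz": 0, "grip": 0.7}, {"dx": 0, "dy": 0, "dz": 0, "wx": 0, "wy": 0, "wz": 0, "grip": 0.7}, {"dx": 0, "dy": 0, "dz": 0, "wx": 0, "wy": 0, "wz": 0, "grip": 0.7}])

```text
time: 9.68
eef_pos: [507.4, 210.6, 21.4]
tcp_rot: [0.001, 0.626, 0.78, 0.004]
ft_force: [0.4, -0.8, 0.7]
width: 0.85
```

Request:
servo_tool(motion=[{"dx": 0.1, "dy": 0, "dz": -1.2, "wx": 0, "wy": 0, "wz": 0, "grip": 0.7}, {"dx": 0, "dy": 0, "dz": -0.4, "wx": 0, "wy": 0, "wz": 0, "grip": 0.7}, {"dx": 0, "dy": 0, "dz": 0, "wx": 0, "wy": 0, "wz": 0, "grip": 0.7}])

```text
time: 9.93
eef_pos: [509.5, 209.7, 7.4]
tcp_rot: [0.001, 0.626, 0.78, 0.004]
ft_force: [0.6, 0.5, 0.1]
width: 0.848
```

Request:
servo_tool(motion=[{"dx": -0.05, "dy": 0, "dz": -0.35, "wx": 0, "wy": 0, "wz": 0, "grip": 0.7}, {"dx": 0, "dy": 0, "dz": 0, "wx": 0, "wy": 0, "wz": 0, "grip": 0}, {"dx": 0, "dy": 0, "dz": 0, "wx": 0, "wy": 0, "wz": 0, "grip": 0}, {"dx": 0, "dy": 0, "dz": 0, "wx": 0, "wy": 0, "wz": 0, "grip": 0}, {"dx": 0, "dy": 0, "dz": 0, "wx": 0, "wy": 0, "wz": 0, "grip": 0}, {"dx": 0, "dy": 0, "dz": 0, "wx": 0, "wy": 0, "wz": 0, "grip": 0}], newtons=20)

```text
time: 10.43
eef_pos: [511.0, 209.8, 7.5]
tcp_rot: [0.002, 0.626, 0.779, 0.006]
ft_force: [-0.5, 0.9, -0.4]
width: 0.56
```

Request:
servo_tool(motion=[{"dx": 0, "dy": 0, "dz": 0, "wx": 0, "wy": 0, "wz": 0, "grip": 0.7}, {"dx": 0, "dy": 0, "dz": 0, "wx": 0, "wy": 0, "wz": 0, "grip": 0.7}, {"dx": 0, "dy": 0, "dz": -0.1, "wx": 0, "wy": 0, "wz": 7, "grip": 0.7}, {"dx": 0, "dy": 0, "dz": -0.1, "wx": 0, "wy": 0, "wz": 7, "grip": 0.7}, {"dx": 0, "dy": 0, "dz": -0.1, "wx": 0, "wy": 0, "wz": 7, "grip": 0.7}, {"dx": 0, "dy": 0, "dz": -0.1, "wx": 0, "wy": 0, "wz": 7, "grip": 0.7}, {"dx": 0, "dy": 0, "dz": 0, "wx": 0, "wy": 0, "wz": 7, "grip": 0.7}, {"dx": 0, "dy": 0, "dz": 0, "wx": 0, "wy": 0, "wz": 7, "grip": 0.7}])

```text
time: 11.1
eef_pos: [511.0, 210.1, 3.5]
tcp_rot: [-0.0, 0.298, 0.954, 0.007]
ft_force: [0.1, 0.2, -0.0]
width: 0.849
```

Request:
servo_tool(motion=[{"dx": 0, "dy": 0, "dz": 0, "wx": 0, "wy": 0, "wz": 7, "grip": 0.7}, {"dx": 0, "dy": 0, "dz": 0, "wx": 0, "wy": 0, "wz": 7, "grip": 0.7}, {"dx": 0, "dy": 0, "dz": 0, "wx": 0, "wy": 0, "wz": 7, "grip": 0.7}, {"dx": 0, "dy": 0, "dz": 0, "wx": 0, "wy": 0, "wz": 7, "grip": 0.7}, {"dx": 0, "dy": 0, "dz": 0, "wx": 0, "wy": 0, "wz": 7, "grip": 0.7}, {"dx": 0, "dy": 0, "dz": 0, "wx": 0, "wy": 0, "wz": 7, "grip": 0.7}, {"dx": 0, "dy": 0, "dz": 0, "wx": 0, "wy": 0, "wz": 0, "grip": 0.7}])

```text
time: 11.68
eef_pos: [510.7, 210.1, 3.2]
tcp_rot: [-0.003, -0.075, 0.997, 0.006]
ft_force: [0.6, 0.5, -0.6]
width: 0.851
```

Request:
servo_tool(motion=[{"dx": 0, "dy": 0, "dz": 0, "wx": 0, "wy": 0, "wz": 0, "grip": -0.1}, {"dx": 0, "dy": 0, "dz": 0, "wx": 0, "wy": 0, "wz": 0, "grip": -0.1}, {"dx": 0, "dy": 0, "dz": 0, "wx": 0, "wy": 0, "wz": 0, "grip": -0.1}, {"dx": 0, "dy": 0, "dz": 0, "wx": 0, "wy": 0, "wz": 0, "grip": -0.1}, {"dx": 0, "dy": 0, "dz": 0, "wx": 0, "wy": 0, "wz": 0, "grip": -0.1}, {"dx": 0, "dy": 0, "dz": 0, "wx": 0, "wy": 0, "wz": 0, "grip": -0.1}], newtons=60)

```text
time: 12.18
eef_pos: [511.0, 210.1, 4.4]
tcp_rot: [-0.002, -0.065, 0.998, 0.006]
ft_force: [0.3, 0.1, -0.9]
width: 0.548
```

Request:
servo_tool(motion=[{"dx": 0, "dy": 0, "dz": 3, "wx": 0, "wy": 0, "wz": 0, "grip": -0.1}, {"dx": 0, "dy": 0, "dz": 3.5, "wx": 0, "wy": 0, "wz": 0, "grip": -0.1}, {"dx": 0.2, "dy": -2, "dz": 3, "wx": 0, "wy": 0, "wz": 0, "grip": -0.1}, {"dx": 0.2, "dy": -3.8, "dz": 0, "wx": 0, "wy": 0, "wz": 0, "grip": -0.1}, {"dx": 0.2, "dy": -3.8, "dz": 0, "wx": 0, "wy": 0, "wz": 0, "grip": -0.1}, {"dx": 0.3, "dy": -3.8, "dz": 0, "wx": 0, "wy": 0, "wz": 0, "grip": -0.1}, {"dx": 0.3, "dy": -3.8, "dz": 0, "wx": 0, "wy": 0, "wz": 0, "grip": -0.1}, {"dx": 0.3, "dy": -3.8, "dz": 0, "wx": 0, "wy": 0, "wz": 0, "grip": -0.1}])

```text
time: 12.85
eef_pos: [524.1, -1.7, 103.2]
tcp_rot: [-0.002, -0.064, 0.998, 0.006]
ft_force: [0.8, 0.1, -0.8]
width: 0.547
```

Request:
servo_tool(motion=[{"dx": 0.3, "dy": -3, "dz": 0, "wx": 0, "wy": 0, "wz": 0, "grip": -0.1}, {"dx": 0.1, "dy": -1.5, "dz": 0, "wx": 0, "wy": 0, "wz": 0, "grip": -0.1}, {"dx": 0, "dy": 0, "dz": 0, "wx": 0, "wy": 0, "wz": 0, "grip": -0.1}, {"dx": 0, "dy": 0, "dz": 0, "wx": 0, "wy": 0, "wz": 0, "grip": -0.1}])

```text
time: 13.18
eef_pos: [527.8, -56.2, 103.0]
tcp_rot: [-0.002, -0.057, 0.998, 0.005]
ft_force: [-0.1, 0.6, 0.4]
width: 0.546
```

Request:
servo_tool(motion=[{"dx": 0.06, "dy": 0, "dz": -1, "wx": 0, "wy": 0, "wz": 0, "grip": -0.1}, {"dx": 0, "dy": 0, "dz": -1, "wx": 0, "wy": 0, "wz": 0, "grip": -0.1}, {"dx": 0, "dy": 0, "dz": -0.3, "wx": 0, "wy": 0, "wz": 0, "grip": -0.1}, {"dx": 0, "dy": 0, "dz": 0, "wx": 0, "wy": 0, "wz": 0, "grip": -0.1}])

```text
time: 13.52
eef_pos: [528.0, -53.2, 77.0]
tcp_rot: [-0.002, -0.058, 0.998, 0.006]
ft_force: [0.7, -0.4, 0.5]
width: 0.547
```

Request:
servo_tool(motion=[{"dx": 0.04, "dy": -0.3, "dz": 0, "wx": 0, "wy": 0, "wz": 0, "grip": -0.1}, {"dx": 0, "dy": 0, "dz": -0.1, "wx": 0, "wy": 0, "wz": 0, "grip": -0.1}, {"dx": 0, "dy": 0, "dz": -0.1, "wx": 0, "wy": 0, "wz": 0, "grip": -0.1}])

```text
time: 13.77
eef_pos: [528.1, -54.7, 74.3]
tcp_rot: [-0.003, -0.059, 0.998, 0.006]
ft_force: [0.1, -0.6, 0.2]
width: 0.546
```

Request:
servo_tool(motion=[{"dx": 0.04, "dy": -0.15, "dz": 0, "wx": 0, "wy": 0, "wz": 0, "grip": -0.1}, {"dx": 0, "dy": -0.05, "dz": -0.1, "wx": 0, "wy": 0, "wz": 0, "grip": -0.1}, {"dx": 0, "dy": 0, "dz": -0.1, "wx": 0, "wy": 0, "wz": 0, "grip": -0.1}])

```text
time: 14.02
eef_pos: [528.9, -56.6, 72.6]
tcp_rot: [-0.003, -0.059, 0.998, 0.006]
ft_force: [-0.1, 0.4, -0.9]
width: 0.547
```

Request:
servo_tool(motion=[{"dx": -0.02, "dy": 0.02, "dz": -0.15, "wx": 0, "wy": 0, "wz": 0, "grip": -0.1}, {"dx": 0, "dy": 0, "dz": -0.15, "wx": 0, "wy": 0, "wz": 0, "grip": -0.1}, {"dx": 0, "dy": 0, "dz": -0.15, "wx": 0, "wy": 0, "wz": 0, "grip": -0.1}])

```text
time: 14.27
eef_pos: [529.0, -56.6, 68.0]
tcp_rot: [-0.002, -0.059, 0.998, 0.006]
ft_force: [-0.2, 0.1, -0.2]
width: 0.549
```

Request:
servo_tool(motion=[{"dx": -0.04, "dy": 0.03, "dz": -0.15, "wx": 0, "wy": 0, "wz": 0, "grip": -0.1}, {"dx": 0, "dy": 0, "dz": -0.15, "wx": 0, "wy": 0, "wz": 0, "grip": -0.1}, {"dx": 0, "dy": 0, "dz": -0.1, "wx": 0, "wy": 0, "wz": 0, "grip": -0.1}])

```text
time: 14.52
eef_pos: [528.4, -56.3, 63.4]
tcp_rot: [-0.002, -0.059, 0.998, 0.006]
ft_force: [0.5, 0.1, 0.5]
width: 0.546
```

Threaded with no contact force. Next is the catch.

Request:
servo_tool(motion=[{"dx": 0, "dy": 0, "dz": -0.15, "wx": 0, "wy": 0, "wz": 0, "grip": -0.1}, {"dx": 0, "dy": 0, "dz": -0.15, "wx": 0, "wy": 0, "wz": 0, "grip": -0.1}, {"dx": 0, "dy": 0, "dz": -0.15, "wx": 0, "wy": 0, "wz": 0, "grip": -0.1}])

```text
time: 14.77
eef_pos: [528.9, -56.1, 59.3]
tcp_rot: [-0.002, -0.059, 0.998, 0.006]
ft_force: [-1.9, 1.9, 6.0]
width: 0.548
```

Request:
servo_tool(motion=[{"dx": -0.06, "dy": 0.03, "dz": -0.15, "wx": 0, "wy": 0, "wz": 0, "grip": -0.1}, {"dx": 0, "dy": 0, "dz": -0.15, "wx": 0, "wy": 0, "wz": 0, "grip": -0.1}, {"dx": 0, "dy": 0, "dz": -0.2, "wx": 0, "wy": 0, "wz": 0, "grip": -0.1}])

```text
time: 15.02
eef_pos: [529.3, -55.9, 55.2]
tcp_rot: [-0.001, -0.059, 0.998, 0.006]
ft_force: [-1.0, 0.8, 6.4]
width: 0.545
```

Request:
servo_tool(motion=[{"dx": -0.1, "dy": 0, "dz": -0.25, "wx": 0, "wy": 0, "wz": 0, "grip": -0.1}, {"dx": -0.03, "dy": 0, "dz": -0.25, "wx": 0, "wy": 0, "wz": 0, "grip": -0.1}, {"dx": -0.03, "dy": 0, "dz": -0.25, "wx": 0, "wy": 0, "wz": 0, "grip": -0.1}])

```text
time: 15.27
eef_pos: [529.3, -55.8, 48.7]
tcp_rot: [0.001, -0.059, 0.998, 0.006]
ft_force: [-0.1, 0.1, 0.2]
width: 0.547
```

Request:
servo_tool(motion=[{"dx": -0.03, "dy": 0, "dz": -0.3, "wx": 0, "wy": 0, "wz": 0, "grip": -0.1}, {"dx": -0.03, "dy": 0, "dz": -0.3, "wx": 0, "wy": 0, "wz": 0, "grip": -0.1}, {"dx": 0, "dy": 0, "dz": -0.3, "wx": 0, "wy": 0, "wz": 0, "grip": -0.1}])

```text
time: 15.52
eef_pos: [528.7, -55.9, 39.0]
tcp_rot: [0.001, -0.059, 0.998, 0.006]
ft_force: [-0.8, -0.1, -0.2]
width: 0.543
```

Request:
servo_tool(motion=[{"dx": 0, "dy": 0, "dz": -0.2, "wx": 0, "wy": 0, "wz": 0, "grip": -0.1}, {"dx": 0, "dy": 0, "dz": -0.1, "wx": 0, "wy": 0, "wz": 0, "grip": -0.1}, {"dx": 0, "dy": 0, "dz": -0.1, "wx": 0, "wy": 0, "wz": 0, "grip": -0.1}])

```text
time: 15.77
eef_pos: [528.1, -55.8, 33.7]
tcp_rot: [0.001, -0.059, 0.998, 0.006]
ft_force: [-0.4, -0.1, 0.2]
width: 0.549
```

Request:
servo_tool(motion=[{"dx": 0, "dy": 0, "dz": -0.06, "wx": 0, "wy": 0, "wz": 0, "grip": -0.1}, {"dx": 0, "dy": 0, "dz": -0.06, "wx": 0, "wy": 0, "wz": 0, "grip": -0.1}])

```text
time: 15.93
eef_pos: [528.0, -55.8, 32.2]
tcp_rot: [0.001, -0.059, 0.998, 0.006]
ft_force: [1.0, 0.1, -0.1]
width: 0.546
```

Request:
servo_tool(motion=[{"dx": 0, "dy": 0, "dz": -0.06, "wx": 0, "wy": 0, "wz": 0, "grip": -0.1}])

```text
time: 16.02
eef_pos: [528.2, -55.8, 31.8]
tcp_rot: [0.001, -0.059, 0.998, 0.006]
ft_force: [-5.2, -0.6, 15.5]
width: 0.549
```

Request:
servo_tool(motion=[{"dx": 0, "dy": 0, "dz": 0.03, "wx": 0, "wy": 0, "wz": 0, "grip": -0.1}, {"dx": 0, "dy": 0, "dz": 0, "wx": 0, "wy": 0, "wz": 0, "grip": 0.6}, {"dx": 0, "dy": 0, "dz": 0, "wx": 0, "wy": 0, "wz": 0, "grip": 0.6}, {"dx": 0, "dy": 0, "dz": 0, "wx": 0, "wy": 0, "wz": 0, "grip": 0.6}, {"dx": 0, "dy": 0, "dz": 2, "wx": 0, "wy": 0, "wz": 0, "grip": 0.6}, {"dx": 0, "dy": 0, "dz": 3, "wx": 0, "wy": 0, "wz": 0, "grip": 0.6}, {"dx": 0, "dy": 0, "dz": 3, "wx": 0, "wy": 0, "wz": 0, "grip": 0.6}, {"dx": 1, "dy": 1, "dz": 1.5, "wx": 0, "wy": 0, "wz": 0, "grip": 0.6}])

```text
time: 16.68
eef_pos: [533.8, -46.4, 127.0]
tcp_rot: [-0.003, -0.059, 0.998, 0.006]
ft_force: [0.3, -0.2, 0.4]
width: 0.797
```

Request:
servo_tool(motion=[{"dx": 2.3, "dy": 2.3, "dz": 0, "wx": 0, "wy": 0, "wz": 0, "grip": 0.6}, {"dx": 2.5, "dy": 2.5, "dz": 0, "wx": 0, "wy": 0, "wz": 0, "grip": 0.6}, {"dx": 2.5, "dy": 2.5, "dz": 0, "wx": 0, "wy": 0, "wz": 0, "grip": 0.6}, {"dx": 2, "dy": 2, "dz": 0, "wx": 0, "wy": 0, "wz": 0, "grip": 0.6}, {"dx": 0, "dy": 0, "dz": 0, "wx": 0, "wy": 0, "wz": 0, "grip": 0.6}])

```text
time: 17.1
eef_pos: [633.2, 51.1, 133.0]
tcp_rot: [0.001, -0.057, 0.998, 0.006]
ft_force: [1.3, 0.3, 0.4]
width: 0.797
```

```bash
python3 - <<'E'
from h import *
s=r.read_state();print(s["eef_pos"],s["ft_force"],s["joint_pos"])
sc=r.capture("scene")[:,:,::-1];im=r.capture("top")[:,:,::-1]
crop(sc,215,180,140,105,5.7,"s4");crop(im,220,150,100,80,7,"t4")
E
```

```text
[633.23822615  51.10649853 133.01505634] [1.3462701  0.31543421 0.37213783] [ 0.07466376  0.52283785  0.16313954  1.2080563   0.01181296 -0.0400817 ]
```

View pics/s4.png

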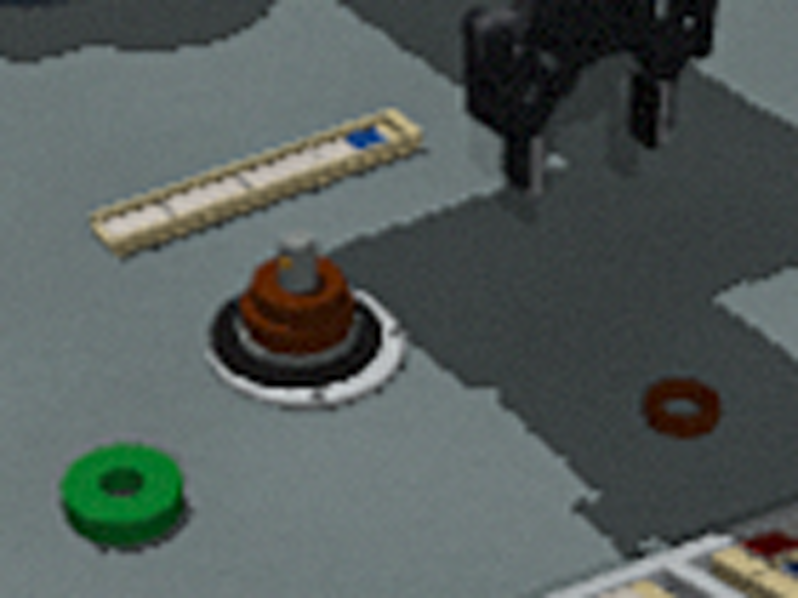

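View pics/t4.png

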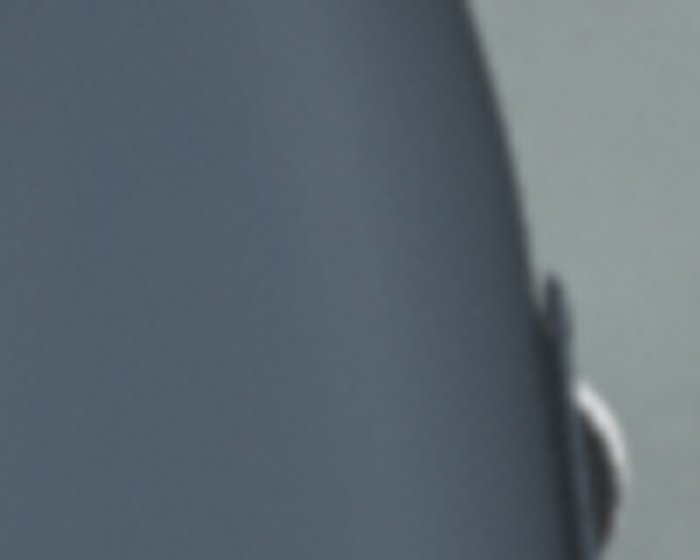

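Request:
servo_tool(motion=[{"dx": 2.2, "dy": 1.9, "dz": -1, "wx": 0, "wy": 0, "wz": -7, "grip": 0.6}, {"dx": 1.9, "dy": 1.6, "dz": -1, "wx": 0, "wy": 0, "wz": -7, "grip": 0.6}, {"dx": 0, "dy": 0, "dz": -1, "wx": 0, "wy": 0, "wz": -7, "grip": 0.6}, {"dx": 0, "dy": 0, "dz": -2, "wx": 0, "wy": 0, "wz": -7, "grip": 0.6}, {"dx": 0, "dy": 0, "dz": -2, "wx": 0, "wy": 0, "wz": -7, "grip": 0.6}, {"dx": 0, "dy": 0, "dz": -1, "wx": 0, "wy": 0, "wz": -7, "grip": 0.6}, {"dx": 0, "dy": 0, "dz": 0, "wx": 0, "wy": 0, "wz": -7, "grip": 0.6}, {"dx": 0, "dy": 0, "dz": 0, "wx": 0, "wy": 0, "wz": 0, "grip": 0.6}])

```text
time: 17.87
eef_pos: [668.6, 77.4, 50.0]
tcp_rot: [0.002, 0.375, 0.927, 0.002]
ft_force: [0.6, 0.4, 0.3]
width: 0.797
```

```bash
python3 - <<'E'
from h import *
print(ray("top",240,128,0),ray("top",240,128,40))
E
```

```text
[802.41540807  89.92461833   0.        ] [786.5918386   86.66853808  40.        ]
```

Request:
servo_tool(motion=[{"dx": 0.9, "dy": 1.1, "dz": 0, "wx": 0, "wy": 0, "wz": 0, "grip": 0.6}, {"dx": 0, "dy": 0, "dz": -1, "wx": 0, "wy": 0, "wz": 0, "grip": 0.6}, {"dx": 0, "dy": 0, "dz": -1, "wx": 0, "wy": 0, "wz": 0, "grip": 0.6}, {"dx": 0, "dy": 0, "dz": 0, "wx": 0, "wy": 0, "wz": 0, "grip": 0.6}])

```text
time: 18.2
eef_pos: [676.3, 85.1, 29.8]
tcp_rot: [0.002, 0.37, 0.929, 0.002]
ft_force: [-0.2, 0.2, -0.6]
width: 0.796
```

Request:
servo_tool(motion=[{"dx": 0.2, "dy": 0.4, "dz": -0.7, "wx": 0, "wy": 0, "wz": 0, "grip": 0.6}, {"dx": 0, "dy": 0, "dz": -0.8, "wx": 0, "wy": 0, "wz": 0, "grip": 0.6}, {"dx": 0, "dy": 0, "dz": -0.6, "wx": 0, "wy": 0, "wz": 0, "grip": 0.6}, {"dx": 0, "dy": 0, "dz": -0.2, "wx": 0, "wy": 0, "wz": 0, "grip": 0.6}, {"dx": 0, "dy": 0, "dz": 0, "wx": 0, "wy": 0, "wz": 0, "grip": 0.6}])

```text
time: 18.62
eef_pos: [677.2, 88.0, 4.0]
tcp_rot: [0.001, 0.369, 0.93, 0.002]
ft_force: [0.3, 0.5, -0.2]
width: 0.799
```

Request:
servo_tool(motion=[{"dx": 0, "dy": 0.05, "dz": -0.1, "wx": 0, "wy": 0, "wz": 0, "grip": 0.6}, {"dx": 0, "dy": 0, "dz": 0, "wx": 0, "wy": 0, "wz": 0, "grip": -0.3}, {"dx": 0, "dy": 0, "dz": 0, "wx": 0, "wy": 0, "wz": 0, "grip": -0.3}, {"dx": 0, "dy": 0, "dz": 0, "wx": 0, "wy": 0, "wz": 0, "grip": -0.3}, {"dx": 0, "dy": 0, "dz": 0, "wx": 0, "wy": 0, "wz": 0, "grip": -0.3}, {"dx": 0, "dy": 0, "dz": 0, "wx": 0, "wy": 0, "wz": 0, "grip": -0.3}, {"dx": 0, "dy": 0, "dz": 0, "wx": 0, "wy": 0, "wz": 0, "grip": -0.3}], newtons=20)

```text
time: 19.2
eef_pos: [677.8, 88.5, 4.1]
tcp_rot: [0.002, 0.368, 0.93, 0.002]
ft_force: [-0.4, -0.2, -0.6]
width: 0.448
```

Request:
servo_tool(motion=[{"dx": 0, "dy": 0, "dz": 0, "wx": 0, "wy": 0, "wz": 0, "grip": 0.5}, {"dx": 0, "dy": 0, "dz": 0, "wx": 0, "wy": 0, "wz": 0, "grip": 0.5}, {"dx": 0, "dy": 0, "dz": -0.1, "wx": 0, "wy": 0, "wz": 7, "grip": 0.5}, {"dx": 0, "dy": 0, "dz": 0, "wx": 0, "wy": 0, "wz": 7, "grip": 0.5}, {"dx": 0, "dy": 0, "dz": 0, "wx": 0, "wy": 0, "wz": 7, "grip": 0.5}, {"dx": 0, "dy": 0, "dz": 0, "wx": 0, "wy": 0, "wz": 7, "grip": 0.5}, {"dx": 0, "dy": 0, "dz": 0, "wx": 0, "wy": 0, "wz": 7, "grip": 0.5}, {"dx": 0, "dy": 0, "dz": 0, "wx": 0, "wy": 0, "wz": 7, "grip": 0.5}])

```text
time: 19.87
eef_pos: [678.0, 88.6, 3.2]
tcp_rot: [0.001, 0.003, 1.0, 0.003]
ft_force: [0.8, 0.7, -0.6]
width: 0.748
```

Request:
servo_tool(motion=[{"dx": 0, "dy": 0, "dz": 0, "wx": 0, "wy": 0, "wz": 7, "grip": 0.5}, {"dx": 0, "dy": 0, "dz": 0, "wx": 0, "wy": 0, "wz": 7, "grip": 0.5}, {"dx": 0, "dy": 0, "dz": 0, "wx": 0, "wy": 0, "wz": 7, "grip": 0.5}, {"dx": 0, "dy": 0, "dz": 0, "wx": 0, "wy": 0, "wz": 7, "grip": 0.5}, {"dx": 0, "dy": 0, "dz": 0, "wx": 0, "wy": 0, "wz": 7, "grip": 0.5}, {"dx": 0, "dy": 0, "dz": 0, "wx": 0, "wy": 0, "wz": 7, "grip": 0.5}, {"dx": 0, "dy": 0, "dz": 0, "wx": 0, "wy": 0, "wz": 0, "grip": 0.5}])

```text
time: 20.45
eef_pos: [677.9, 88.5, 3.2]
tcp_rot: [0.0, -0.366, 0.931, 0.003]
ft_force: [-0.4, -0.3, -0.1]
width: 0.747
```

Request:
servo_tool(motion=[{"dx": 0, "dy": 0, "dz": 0, "wx": 0, "wy": 0, "wz": 0, "grip": -0.3}, {"dx": 0, "dy": 0, "dz": 0, "wx": 0, "wy": 0, "wz": 0, "grip": -0.3}, {"dx": 0, "dy": 0, "dz": 0, "wx": 0, "wy": 0, "wz": 0, "grip": -0.3}, {"dx": 0, "dy": 0, "dz": 0, "wx": 0, "wy": 0, "wz": 0, "grip": -0.3}, {"dx": 0, "dy": 0, "dz": 0, "wx": 0, "wy": 0, "wz": 0, "grip": -0.3}, {"dx": 0, "dy": 0, "dz": 0, "wx": 0, "wy": 0, "wz": 0, "grip": -0.3}, {"dx": 0, "dy": 0, "dz": 2, "wx": 0, "wy": 0, "wz": 0, "grip": -0.3}], newtons=50)

```text
time: 21.03
eef_pos: [676.0, 88.2, 20.5]
tcp_rot: [-0.002, -0.357, 0.934, 0.004]
ft_force: [-0.3, -0.1, -0.8]
width: 0.433
```

Request:
servo_tool(motion=[{"dx": 0, "dy": 0, "dz": 3.5, "wx": 0, "wy": 0, "wz": 0, "grip": -0.3}, {"dx": -1, "dy": -1, "dz": 3.5, "wx": 0, "wy": 0, "wz": 0, "grip": -0.3}, {"dx": -2.5, "dy": -2.5, "dz": 1, "wx": 0, "wy": 0, "wz": 0, "grip": -0.3}, {"dx": -2.7, "dy": -2.6, "dz": 0, "wx": 0, "wy": 0, "wz": 0, "grip": -0.3}, {"dx": -2.7, "dy": -2.6, "dz": 0, "wx": 0, "wy": 0, "wz": 0, "grip": -0.3}, {"dx": -2.5, "dy": -2.5, "dz": 0, "wx": 0, "wy": 0, "wz": 0, "grip": -0.3}, {"dx": -1.5, "dy": -1.5, "dz": 0, "wx": 0, "wy": 0, "wz": 0, "grip": -0.3}, {"dx": 0, "dy": 0, "dz": 0, "wx": 0, "wy": 0, "wz": 0, "grip": -0.3}])

```text
time: 21.7
eef_pos: [542.2, -41.4, 105.9]
tcp_rot: [0.0, -0.354, 0.935, 0.003]
ft_force: [0.1, -1.0, -0.7]
width: 0.43
```

Request:
servo_tool(motion=[{"dx": -1.35, "dy": -1.4, "dz": 0, "wx": 0, "wy": 0, "wz": 0, "grip": -0.3}, {"dx": 0, "dy": 0, "dz": -0.5, "wx": 0, "wy": 0, "wz": 0, "grip": -0.3}, {"dx": 0, "dy": 0, "dz": -0.8, "wx": 0, "wy": 0, "wz": 0, "grip": -0.3}, {"dx": 0, "dy": 0, "dz": -0.5, "wx": 0, "wy": 0, "wz": 0, "grip": -0.3}, {"dx": 0, "dy": 0, "dz": 0, "wx": 0, "wy": 0, "wz": 0, "grip": -0.3}, {"dx": 0, "dy": 0, "dz": 0, "wx": 0, "wy": 0, "wz": 0, "grip": -0.3}])

```text
time: 22.2
eef_pos: [529.1, -55.5, 86.6]
tcp_rot: [0.001, -0.351, 0.936, 0.003]
ft_force: [0.4, 0.6, 0.1]
width: 0.433
```

Quick look to check that the small ring hangs flat in the grip.

```bash
python3 - <<'E'
from h import *
sc=r.capture("scene")[:,:,::-1]
crop(sc,215,170,100,80,7,"s5")
print(r.read_state()["eef_pos"])
E
```

```text
[529.09149149 -55.41743237  86.58013464]
```

View pics/s5.png

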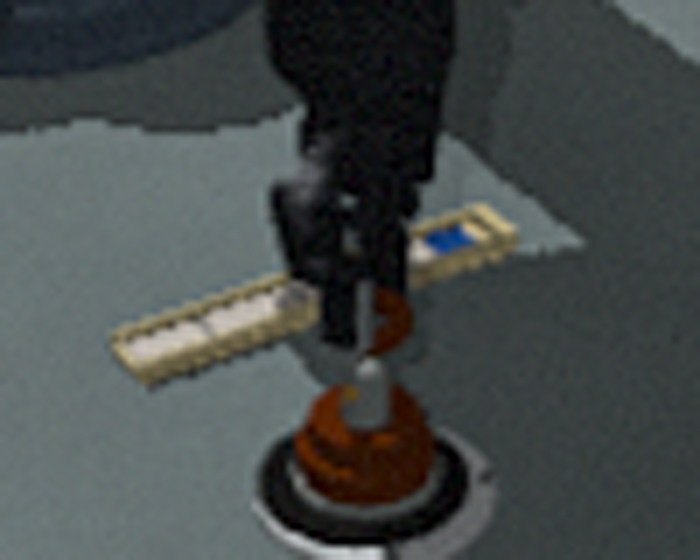

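Request:
servo_tool(motion=[{"dx": -0.05, "dy": -0.05, "dz": -0.4, "wx": 0, "wy": 0, "wz": 0, "grip": -0.3}, {"dx": 0, "dy": 0, "dz": -0.4, "wx": 0, "wy": 0, "wz": 0, "grip": -0.3}, {"dx": 0, "dy": 0, "dz": -0.2, "wx": 0, "wy": 0, "wz": 0, "grip": -0.3}, {"dx": 0, "dy": 0, "dz": -0.1, "wx": 0, "wy": 0, "wz": 0, "grip": -0.3}])

```text
time: 22.58
eef_pos: [529.5, -55.0, 74.6]
tcp_rot: [0.001, -0.352, 0.936, 0.003]
ft_force: [-0.4, -0.2, -0.5]
width: 0.429
```

Request:
servo_tool(motion=[{"dx": -0.12, "dy": -0.12, "dz": -0.05, "wx": 0, "wy": 0, "wz": 0, "grip": -0.3}, {"dx": 0, "dy": 0, "dz": -0.1, "wx": 0, "wy": 0, "wz": 0, "grip": -0.3}, {"dx": 0, "dy": 0, "dz": -0.1, "wx": 0, "wy": 0, "wz": 0, "grip": -0.3}])

```text
time: 22.83
eef_pos: [528.2, -56.3, 71.7]
tcp_rot: [0.001, -0.352, 0.936, 0.003]
ft_force: [-0.4, -0.7, 0.3]
width: 0.429
```

Request:
servo_tool(motion=[{"dx": 0, "dy": 0, "dz": -0.15, "wx": 0, "wy": 0, "wz": 0, "grip": -0.3}, {"dx": 0, "dy": 0, "dz": -0.15, "wx": 0, "wy": 0, "wz": 0, "grip": -0.3}, {"dx": 0, "dy": 0, "dz": -0.1, "wx": 0, "wy": 0, "wz": 0, "grip": -0.3}])

```text
time: 23.08
eef_pos: [528.3, -56.4, 67.6]
tcp_rot: [0.001, -0.352, 0.936, 0.003]
ft_force: [-0.1, 0.1, -0.4]
width: 0.433
```

Request:
servo_tool(motion=[{"dx": 0, "dy": 0, "dz": -0.15, "wx": 0, "wy": 0, "wz": 0, "grip": -0.3}, {"dx": 0, "dy": 0, "dz": -0.15, "wx": 0, "wy": 0, "wz": 0, "grip": -0.3}, {"dx": 0, "dy": 0, "dz": -0.1, "wx": 0, "wy": 0, "wz": 0, "grip": -0.3}])

```text
time: 23.33
eef_pos: [528.4, -56.4, 63.2]
tcp_rot: [0.001, -0.352, 0.936, 0.003]
ft_force: [-0.1, 0.7, -0.3]
width: 0.431
```

Request:
servo_tool(motion=[{"dx": 0, "dy": 0, "dz": -0.15, "wx": 0, "wy": 0, "wz": 0, "grip": -0.3}, {"dx": 0, "dy": 0, "dz": -0.15, "wx": 0, "wy": 0, "wz": 0, "grip": -0.3}, {"dx": 0, "dy": 0, "dz": -0.15, "wx": 0, "wy": 0, "wz": 0, "grip": -0.3}])

```text
time: 23.58
eef_pos: [528.8, -56.2, 59.0]
tcp_rot: [0.002, -0.352, 0.936, 0.003]
ft_force: [-0.7, 1.7, 5.2]
width: 0.433
```

Request:
servo_tool(motion=[{"dx": -0.04, "dy": 0.03, "dz": -0.2, "wx": 0, "wy": 0, "wz": 0, "grip": -0.3}, {"dx": 0, "dy": 0, "dz": -0.2, "wx": 0, "wy": 0, "wz": 0, "grip": -0.3}, {"dx": 0, "dy": 0, "dz": -0.2, "wx": 0, "wy": 0, "wz": 0, "grip": -0.3}])

```text
time: 23.83
eef_pos: [529.3, -55.9, 53.8]
tcp_rot: [0.003, -0.352, 0.936, 0.002]
ft_force: [-2.3, 1.3, 7.4]
width: 0.424
```

Request:
servo_tool(motion=[{"dx": -0.08, "dy": 0, "dz": -0.2, "wx": 0, "wy": 0, "wz": 0, "grip": -0.3}, {"dx": -0.03, "dy": 0, "dz": -0.2, "wx": 0, "wy": 0, "wz": 0, "grip": -0.3}])

```text
time: 24.0
eef_pos: [529.0, -55.8, 50.1]
tcp_rot: [0.004, -0.352, 0.936, 0.002]
ft_force: [-0.4, 0.1, -1.8]
width: 0.43
```

Request:
servo_tool(motion=[{"dx": 0, "dy": 0, "dz": -0.15, "wx": 0, "wy": 0, "wz": 0, "grip": -0.3}, {"dx": 0, "dy": 0, "dz": -0.1, "wx": 0, "wy": 0, "wz": 0, "grip": -0.3}])

```text
time: 24.17
eef_pos: [528.8, -55.8, 47.1]
tcp_rot: [0.003, -0.352, 0.936, 0.002]
ft_force: [-1.3, -0.4, -0.3]
width: 0.427
```

Request:
servo_tool(motion=[{"dx": 0, "dy": 0, "dz": -0.07, "wx": 0, "wy": 0, "wz": 0, "grip": -0.3}, {"dx": 0, "dy": 0, "dz": -0.06, "wx": 0, "wy": 0, "wz": 0, "grip": -0.3}])

```text
time: 24.33
eef_pos: [528.5, -55.8, 45.3]
tcp_rot: [0.003, -0.352, 0.936, 0.002]
ft_force: [0.4, 0.6, 0.3]
width: 0.429
```

Request:
servo_tool(motion=[{"dx": 0, "dy": 0, "dz": -0.06, "wx": 0, "wy": 0, "wz": 0, "grip": -0.3}])

```text
time: 24.42
eef_pos: [528.5, -55.8, 44.6]
tcp_rot: [0.003, -0.352, 0.936, 0.002]
ft_force: [-1.3, 0.8, 8.2]
width: 0.431
```

Request:
servo_tool(motion=[{"dx": 0, "dy": 0, "dz": -0.04, "wx": 0, "wy": 0, "wz": 0, "grip": -0.3}])

```text
time: 24.5
eef_pos: [528.6, -55.8, 44.5]
tcp_rot: [0.003, -0.352, 0.936, 0.002]
ft_force: [-3.6, 0.8, 13.6]
width: 0.433
```

Firmly seated, and z has stopped moving. I'll ease off, release, retreat and check.

Request:
servo_tool(motion=[{"dx": 0, "dy": 0, "dz": 0.02, "wx": 0, "wy": 0, "wz": 0, "grip": -0.3}, {"dx": 0, "dy": 0, "dz": 0, "wx": 0, "wy": 0, "wz": 0, "grip": 0.5}, {"dx": 0, "dy": 0, "dz": 0, "wx": 0, "wy": 0, "wz": 0, "grip": 0.5}, {"dx": 0, "dy": 0, "dz": 0, "wx": 0, "wy": 0, "wz": 0, "grip": 0.5}, {"dx": 0, "dy": 0, "dz": 2, "wx": 0, "wy": 0, "wz": 0, "grip": 0.5}, {"dx": 0, "dy": 0, "dz": 3, "wx": 0, "wy": 0, "wz": 0, "grip": 0.5}, {"dx": 0, "dy": 0, "dz": 3, "wx": 0, "wy": 0, "wz": 0, "grip": 0.5}, {"dx": -1, "dy": 0, "dz": 2, "wx": 0, "wy": 0, "wz": 0, "grip": 0.5}])

```text
time: 25.17
eef_pos: [515.4, -55.4, 143.3]
tcp_rot: [-0.001, -0.352, 0.936, 0.004]
ft_force: [1.2, 0.4, -0.1]
width: 0.752
```

Request:
servo_tool(motion=[{"dx": -2, "dy": 2.5, "dz": 1, "wx": 0, "wy": 0, "wz": 0, "grip": 0.5}, {"dx": -2, "dy": 3, "dz": 1, "wx": 0, "wy": 0, "wz": 0, "grip": 0.5}, {"dx": -2, "dy": 3, "dz": 1, "wx": 0, "wy": 0, "wz": 0, "grip": 0.5}, {"dx": -2, "dy": 3, "dz": 1, "wx": 0, "wy": 0, "wz": 0, "grip": 0.5}, {"dx": -2, "dy": 2, "dz": 1, "wx": 0, "wy": 0, "wz": 0, "grip": 0.5}, {"dx": 0, "dy": 0, "dz": 0, "wx": 0, "wy": 0, "wz": 0, "grip": 0.5}, {"dx": 0, "dy": 0, "dz": 0, "wx": 0, "wy": 0, "wz": 0, "grip": 0.5}])

```text
time: 25.75
eef_pos: [412.0, 83.2, 200.4]
tcp_rot: [0.003, -0.351, 0.936, 0.003]
ft_force: [0.8, 0.2, -0.0]
width: 0.75
```

```bash
python3 - <<'E'
from h import *
s=r.read_state();print(s["time"],s["eef_pos"],s["ft_force"])
sc=r.capture("scene")[:,:,::-1];im=r.capture("top")[:,:,::-1]
crop(sc,235,200,60,55,13,"s6");cv2.imwrite("pics/t6.png",im);cv2.imwrite("pics/s6f.png",sc)
for z in(28,41,51,67): print(z,(proj("scene",[529,-56.3,z])-[235,200])*13)
E
```

```text
25.75 [411.99165668  83.23719595 200.3762873 ] [ 0.82783713  0.15700743 -0.04140043]
28 [413.03379599 415.66472918]
41 [412.45060055 369.90154742]
51 [411.99780765 334.37101634]
67 [411.26565653 276.91932433]
```

View pics/s6.png

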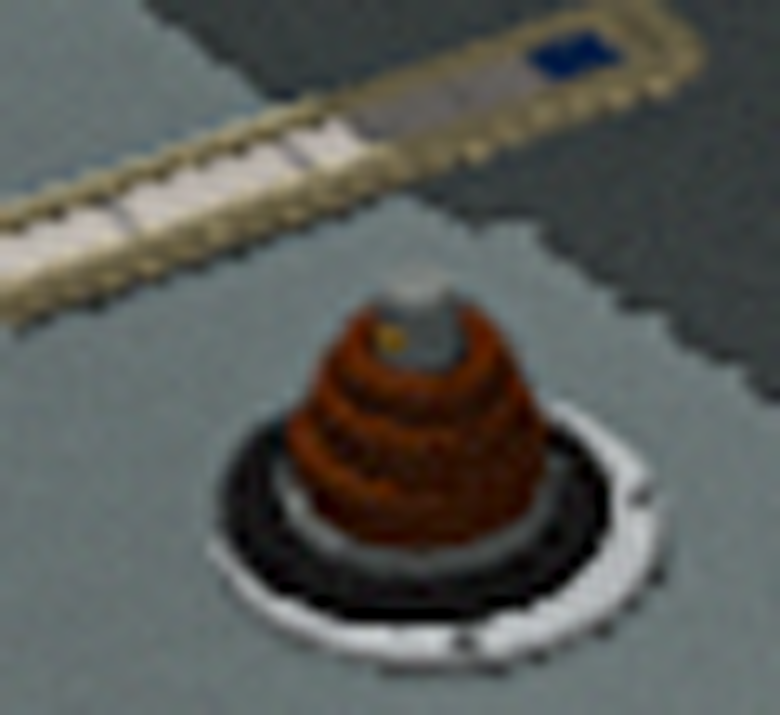

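View pics/t6.png

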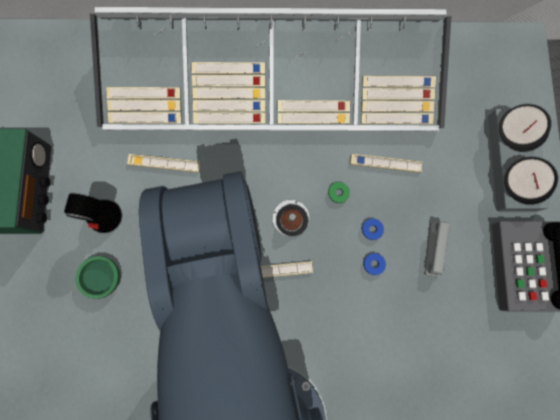

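View pics/s6f.png

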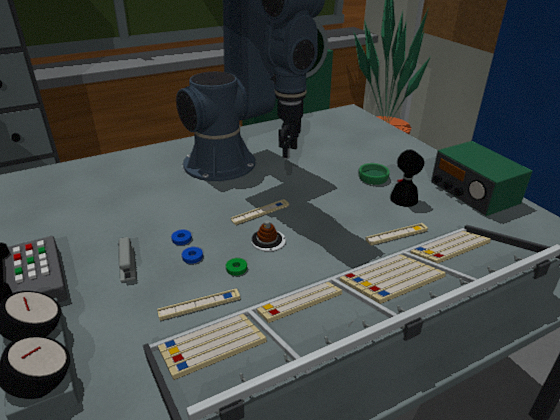

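All three rings are stacked and flat. In the enlarged crop the small ring's top face is centred near (415,336), and I predicted (412,334) for fully home. The bystanders and look-alikes are where they started, and the arm is clear, so I'm handing in.

```bash
python3 -c "
from rig import r
print(r.hand_in())"
```

```text
the job is handed in; nothing more can be done
None
```

The three brown rings are on the spigot in order: large, middle, then small on top. Each was pushed past the spring catch until it met the surface below it. I handed the job in at about 26 s; no verdict was reported.

- **Method:** I found the spigot about 8 mm off the flange axis in the pictures. I squeezed each ring twice, with the gripper turned 80 to 90° in between, so it sat centred in the fingers. Then I lowered it in small steps while watching the force.
- **Forces:** The catch dragged with about 5 to 9 N. Each ring touched down at its expected height. The highest push I read was 28 N, when the large ring met the seat. That is under the 40 N limit but more than I meant; the other two rings touched down at about 14 to 16 N. I only read the force at the end of each move, so a brief higher peak could have been missed.
- **Last checks:** The final pictures show a flat stack, with the small ring's top where "fully home" should put it, to within a pixel. By eye, the bystanders and the blue and green rings had not moved. The arm was clear of everything.
- **Disagreement:** The camera positions of the rings were 1.5 to 3.3 mm short in x compared with where the gripper found them. I corrected for this by touch.

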